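# Fetch the orange disc rack from the drawer and weigh it

### The job

Pull the drawer of the small chest open all the way by its red handle, coming in at a slant under the bead rail, and lift out the rack of orange counting discs. Set it down gently, not dropped, in the empty pan of the balance so that this pan sinks; it should stand upright near the middle of the pan. Leave the drawer open with the rack of blue discs in it, the stone in its pan and everything else where it is.

Things in the scene. Friction and masses are not known exactly. Their poses are not given: they have to be found in the camera images.
- handle (a point): Grip point of the drawer's red handle, a tab 18 mm wide (y), 30 mm high (z), standing 40 mm out of the white drawer face. The point is on its centre line, 26 mm out from the face, 64 mm above the table. Axes are the chest's: the face looks to -x, the drawer slides out to -x, z up. Pinch across y.
- rail (a point): Middle of the fixed bead rail: steel rod 10 mm thick along y, 48 mm above the shut drawer's handle point, 30 mm out from the face, barring a straight-down approach. Fingers pointing down and to +x, about 40 degrees from vertical, pass in front and below. 20 mm beads over 50 mm from the middle. Chest top: 120 mm above table, 250 mm wide, overhangs the face 12 mm. Axes as the handle.
- drawer (a joint): How far the drawer is out, m: 0 shut, 0.18 at the stop (it starts nearly shut). Slides with about 2 N of friction, more when fast; stays where left.
- drawer_floor (a point): Point on the drawer's inner floor, 50 mm behind the outer drawer face, half-way across; moves with the drawer. The floor is 34 mm above the table, 200 mm wide (y) between side walls that rise 32 mm above it; the face rises 67 mm above it and is 14 mm thick. Axes as the handle.
- orange_rack_center (a point): Centre (half-way up) of the rack with eight orange acrylic discs standing in a row between two wooden ends: outwardly a block 90 mm long (its x), 40 mm wide (its y), 44 mm high (its z), about 0.18 kg. Loose in one half of the drawer, long side roughly along the slide. Grasp across its y.
- blue_rack_center (a point): The same rack with blue discs, in the other half of the drawer, about 96 mm away centre to centre. Stays there.
- pan_right (a point): Middle of the inner floor of the balance's empty wooden pan, inside 120 mm (x) by 102 mm (y), rim 9 mm above the floor, 5 mm thick. x across the beam, y along the beam to the other pan, z up; they tip with the beam. 113 mm above the table when level, 12 mm higher when raised. Sinks under about 1 N. Nothing above it.
- pan_left (a point): Middle of the inner floor of the other, like pan, 230 mm along the beam, holding the stone.
- beam (a joint): Tip of the balance beam, rad: 0 level, +0.1 at the stop with the stone's pan down (as it starts), -0.1 at the stop with the other pan down. Damped; the orange rack is heavier than the stone.
- stone: Grey stone paperweight, round, 58 mm across, 21 mm high, loose in the left pan; origin under its middle. Stays there.
- bowl: Copper bowl of beads, 110 mm across, 45 mm high, loose on the table; origin under its middle. Leave.
- stacker: Blue wooden pyramid stacker, 96 mm across, 115 mm high, loose on the table; origin under its middle. Leave.
- discs: Pile of four orange discs 64 mm across, 32 mm high, on the table (one piece); origin under its middle. Leave.
- jar: Glass jar 72 mm across, 100 mm high, on the table; origin under its middle. Leave.
There are look-alikes about, which are no part of the job. There is more than one size of the stone; the one meant has the size given above.

How it is judged:
On the way, in this order (a step that is already met when the one before it is completed fails the run):
1. the drawer is pulled open (at least 155 of its 180 mm) (value of joint drawer above 0.155 m), for 0.1 s.
2. the orange rack is held in the fingers, lifted clear of the drawer (height (world z) of orange_rack_center above 0.12 m and contact force between the fingers and orange_rack above 0.5 N), for 0.1 s.
3. the orange rack, still held, is set on the pan (not dropped) (contact force between orange_rack and balance above 0.1 N and contact force between the fingers and orange_rack above 0.5 N and horizontal distance between orange_rack_center and pan_right below 0.03 m), for 0.05 s.
At the end, for the whole second after the job is handed in: Orange rack released, at rest and upright (0.2 rad) on the right pan's floor, centre within 25 mm of the pan's middle; that pan down (beam below -0.06 rad); stone within 35 mm of the left pan's middle; blue rack on the drawer floor; drawer still out over 130 mm (horizontal distance between orange_rack_center and pan_right below 0.025 m and z of orange_rack_center in the frame of pan_right between 0.018 and 0.027 m and angle between orange_rack_center's own z axis and vertical below 0.2 rad and value of joint beam below -0.06 rad and linear speed of orange_rack below 0.02 m/s and horizontal distance between stone and pan_left below 0.035 m and z of blue_rack_center in the frame of drawer_floor below 0.03 m and value of joint drawer above 0.13 m); the robot touches nothing.
It fails at once if the blue rack is lifted out of place (z of blue_rack_center in the frame of drawer_floor above 0.05 m).
It fails at once if the stone leaves its pan (horizontal distance between stone and pan_left above 0.06 m).
It fails at once if the orange rack hits the balance hard (over 25 N) (contact force between orange_rack and balance above 25 N).
It fails at once if a bystander is moved more than 30 mm (distance of any of bowl, stacker, discs, jar from where it was at the start of the episode above 0.03 m).
It also fails if it takes over 56 s, if anything falls off the work surface, if the arm or the gripper's body presses on something with over 40 N, if the wrist force passes 120 N, or if a joint passes its speed limit or range.

### The arm

A 6-joint arm with a two-finger parallel gripper is mounted at the origin on the work surface. World frame = base frame: x ahead of the robot, y to its left, z up, the work surface at z = 0. Lengths are in m, angles in rad, forces in N, time in s.
With the tool pointing down it reaches from about 0.25 to 0.775 m from the base axis. Payload 4 kg.
Tool frame: the origin (TCP) lies at the very end of the fingers, on their centre line; the grasp point (between the pads) lies 19 mm behind it; z points along the fingers, x is the direction in which the jaws open and shut, and the axes are right-handed (so a half turn about z gives the same grasp; the last joint's range is limited). The gripper opens to 94 mm and grips with 3 to 60 N. Pads are 16 mm wide; open, the fingers measure 119 mm over their backs; the gripper's body (75 mm by 177 mm) begins 78 mm behind the grasp point.
Start: joints at [1, 0.087, 1.371, -0, 1.684, -0.103], TCP at [0.248, 0.491, 0.167] pointing down, gripper open.
Joint ranges: [-3.1, 3.1], [-0.76, 2.03], [0.27, 2.55], [-1.08, 4.22], [0.17, 2.65], [-2.57, 2.57]. Speed limits (rad/s): [2.79, 2.79, 3.14, 3.14, 3.14, 3.14].

### API

Orientations are given as [roll, pitch, yaw] about the fixed x, y, z axes, in that order (R = Rz(yaw) Ry(pitch) Rx(roll)).
In Python, from bench import robot, cams, ticket gives the robot as it stands.
- The arm moves only by the tool jog_arm, never from a script. Its argument "series" is a list of rows, each an object of numbers: "x", "y", "z": the shift along the tool's x, y, z in m; "rx", "ry", "rz": the turn, a rotation vector about the tool's x, y, z in degrees. A call has 1 to 12 rows; each row shifts and turns the pose as measured when the row begins, along the tool's axes as they then stand; what a row does not reach is not made up. A row lasts 1/12 s, in which the tool goes at most 41.7 mm and 7.16 degrees, less where a joint would pass 70% of its speed; a pose out of reach is approached as far as the arm can. A call with a gripper value outside its range is refused whole. "claw" is the opening, from 0 (shut) to 1 (fully open), set as the call begins (left out, the last holds). The fingers move at their own pace and stop on an object; the grip force is fixed at half the most. Time passes only in rows, so rows that do not move let the fingers close. It gives the time, the measured TCP pose, the force and the opening at its end, in the units of the state.
- robot.get_obs(): the state, without advancing time (a new reading comes with each control period).
- cams.snapshot(name): name is "scene" or "top" or "wrist"; returns a dict with "img" (384x512x3 uint8, red, green, blue), "mtx" (3x3 intrinsics, pixels), "origin" and "attitude" of the camera in the world. Camera axes: x right, y down, z forward; pixel columns grow to the right and rows downward; lengths in m; the calibration is good to about 2 mm. A picture is of the moment at which its call begins. There is no depth.
- ticket.close_job(): hands the job in, once; it reports no verdict.
Trained networks look in a picture, given as the dict that the camera call returned (one of the last four; its "shot" number tells which), for a name from the list of things; names that differ only in an ending like _2 or _b are one class to them, and where a whole thing is asked for, a point or a joint stands for the part that bears it (a point fixed in the world has none). Each returns a list of dicts, best first, with "p" (0 to 1); they miss things now and then, are a little off and sometimes report something else, mostly with a low value. They report only what shows in the picture. A call takes as long as a camera call. They do not tell look-alikes from the thing itself.
- cams.look_for(thing, picture): "bbox" ([left, top, width, height] in pixels, round what is visible of it).
The state is a dict: "time": time; "joint_positions": joint angles; "qvel": joint speeds; "joint_torque": joint torques, N m; "tool_pos": TCP position; "ee_rot": TCP orientation; "wrist_force": force on the tool from outside, world axes, zero at the start; "wrist_torque": the same for the moment, N m; "width": finger opening in m.
Only numpy, scipy, OpenCV 4.12 (cv2) and the standard library are available. Lean on these libraries where they do the work, as an engineer would, in place of code of your own. Each camera call takes 0.05 s, during which the arm holds its last target.

## Working session

There is one attempt and no reset: what is moved stays moved. The work goes in short steps, Python scripts to look and compute and a tool call to move; the robot and the scene stay as the last step left them, time stands still between calls to the robot, and variables do not carry over. Pictures are saved under pics/ and viewed, and the job is handed in when it is done.

Besides the shell and the picture viewer there is one more tool, called as name([rows], argument=value, ...), one row to a line, values as JSON. jog_arm: Moves the arm, as the interface text tells. Its arguments: {"type":"object","properties":{"series":{"type":"array","items":{"type":"object","properties":{"x":{"type":"number"},"y":{"type":"number"},"z":{"type":"number"},"rx":{"type":"number"},"ry":{"type":"number"},"rz":{"type":"number"}}}},"claw":{"type":"number"}},"required":["series"]}

```bash
ls; mkdir -p pics; cat > h.py <<'E'
import numpy as np, cv2
from scipy.spatial.transform import Rotation as R
from bench import robot,cams,ticket
def save(s,n,crop=None,k=1):
    im=s['img'][:,:,::-1]
    if crop: x,y,w,h=crop; im=im[y:y+h,x:x+w]
    if k!=1: im=cv2.resize(im,None,fx=k,fy=k,interpolation=cv2.INTER_CUBIC)
    cv2.imwrite('pics/'+n,im)
def rot(s):
    a=np.array(s['attitude'],float)
    if a.shape==(3,3): return a
    return R.from_euler('xyz',a).as_matrix() if a.size==3 else R.from_quat(a).as_matrix()
def ray(s,u,v):
    d=rot(s)@np.linalg.inv(np.array(s['mtx']))@np.array([u,v,1.]); return np.array(s['origin']),d
def atz(s,u,v,z):
    o,d=ray(s,u,v); return o+d*(z-o[2])/d[2]
def proj(s,p):
    q=np.array(s['mtx'])@rot(s).T@(np.array(p)-np.array(s['origin'])); return q[:2]/q[2]
E
python3 - <<'E'
from h import *
print(robot.get_obs())
for n in ['scene','top','wrist']:
    s=cams.snapshot(n); save(s,n+'0.png',k=1.5); print(n,s['origin'],s['attitude'],s['mtx'])
    if n!='wrist':
      for t in ['handle','drawer','drawer_floor','orange_rack_center','blue_rack_center','pan_right','pan_left','beam','stone','bowl','stacker','discs','jar']:
        try: print(t,[(np.round(d['bbox']).tolist(),round(d['p'],2)) for d in cams.look_for(t,s)][:4])
        except Exception as e: print(t,e)
E
```

```text
pics
{'time': 0.0, 'joint_positions': array([ 9.99878482e-01,  8.79317621e-02,  1.37222288e+00, -1.18646566e-05,
        1.68359812e+00, -1.03077735e-01]), 'qvel': array([ 0.00244538,  0.00042865, -0.00124079,  0.00204139, -0.00074665,
       -0.00050983]), 'joint_torque': array([-1.31088676e-03, -3.40181458e+01, -3.02428830e+01,  7.17022154e-02,
        3.27553251e-02, -1.53766396e-04]), 'tool_pos': array([0.24768531, 0.49037178, 0.16533289]), 'ee_rot': array([-3.14138212e+00,  2.14985015e-03,  1.10295512e+00]), 'wrist_force': array([-0.11460537, -0.63392353,  0.39967536]), 'wrist_torque': array([0.01431406, 0.06271096, 0.02100366]), 'width': 0.09371464289929501}
scene [ 1.26826627 -0.22484608  0.94817554] [-2.45479003 -0.01299109  1.27483813] [[381.68305111   0.         262.6858331 ]
 [  0.         381.68305111 194.07226585]
 [  0.           0.           1.        ]]
handle []
drawer []
drawer_floor [([134.0, 213.0, 116.0, 120.0], 0.26)]
orange_rack_center []
blue_rack_center []
pan_right [([277.0, 138.0, 120.0, 38.0], 0.58)]
pan_left [([276.0, 137.0, 119.0, 39.0], 0.69)]
beam [([2
[... 800 characters left out ...]
nter [([288.0, 152.0, 44.0, 20.0], 0.58)]
blue_rack_center []
pan_right [([119.0, 174.0, 113.0, 52.0], 0.7)]
pan_left [([118.0, 173.0, 112.0, 52.0], 0.67)]
beam [([117.0, 176.0, 112.0, 49.0], 0.96)]
stone [([99.0, 175.0, 20.0, 19.0], 0.66), ([106.0, 228.0, 22.0, 23.0], 0.64), ([131.0, 188.0, 15.0, 16.0], 0.56)]
bowl [([143.0, 127.0, 37.0, 31.0], 0.68)]
stacker [([192.0, 135.0, 28.0, 24.0], 0.95)]
discs [([237.0, 123.0, 18.0, 25.0], 0.65)]
jar [([402.0, 173.0, 30.0, 25.0], 0.7)]
wrist [0.18236057 0.52543361 0.38527164] [ 2.88180283e+00 -1.90563486e-04  1.10349860e+00] [[297.08978906   0.         256.80249427]
 [  0.         297.08978906 193.54179104]
 [  0.           0.           1.        ]]
```

View pics/scene0.png

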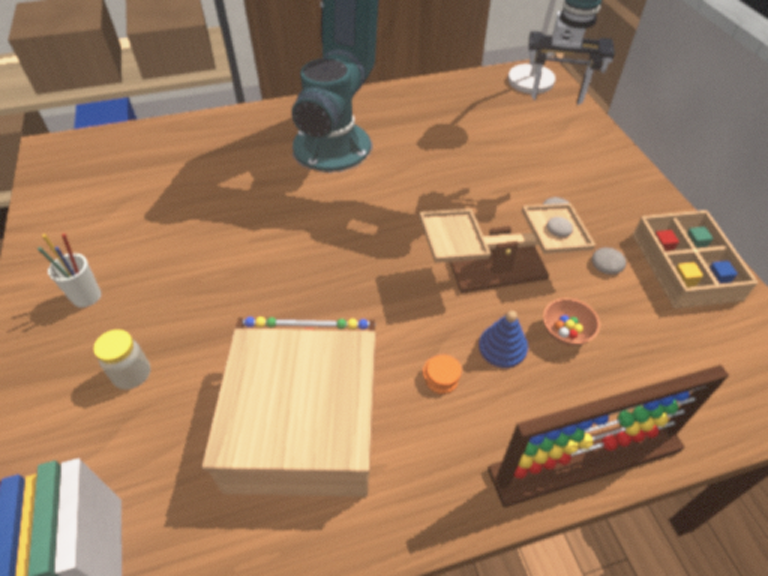

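View pics/top0.png

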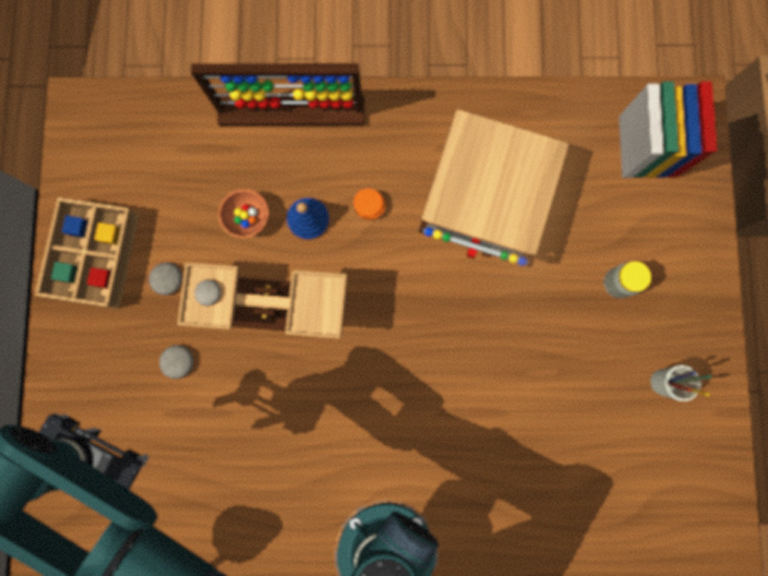

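```bash
python3 - <<'E'
from h import *
s=cams.snapshot('top'); save(s,'topc.png',(270,60,130,130),6)
s=cams.snapshot('top'); save(s,'topb.png',(90,160,160,100),5)
E
```

```text
(no output)
```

View pics/topc.png

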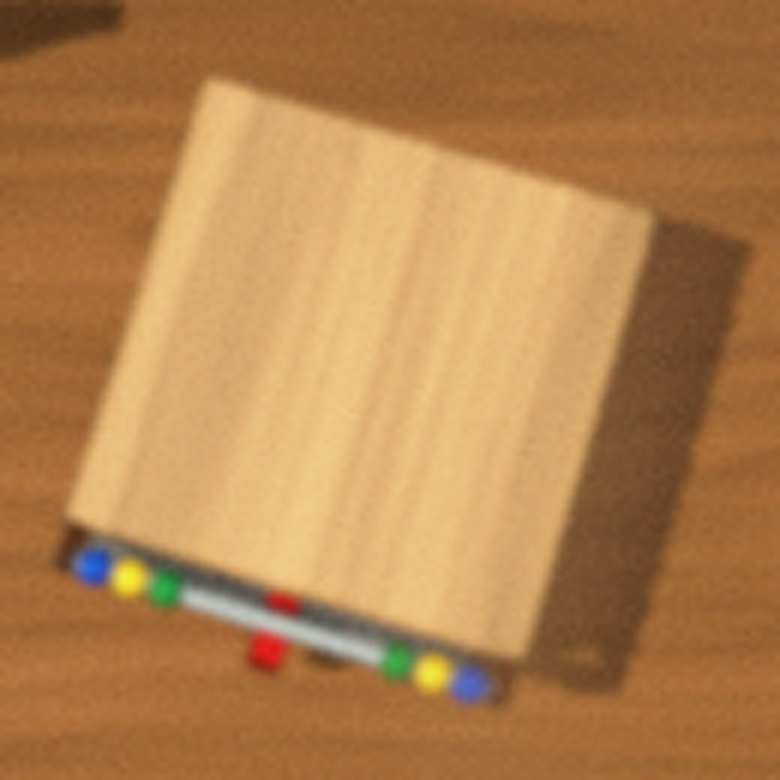

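View pics/topb.png

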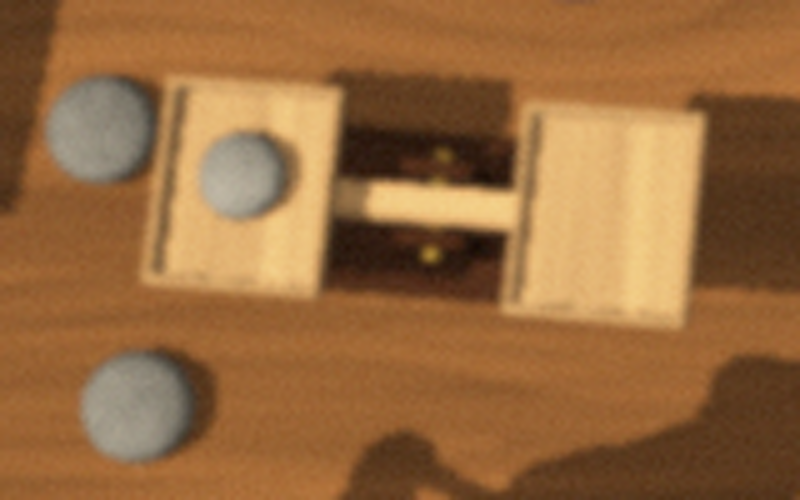

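```bash
cat > geo.py <<'E'
from h import *
s=cams.snapshot('top')
c=lambda x,y,z:atz(s,270+x/6,60+y/6,z)
FL,FR,BL,BR=[c(x,y,.12) for x,y in [(68,520),(522,660),(210,78),(655,212)]]
print('corners',np.round([FL,FR,BL,BR],4).tolist(), np.linalg.norm(FL-FR),np.linalg.norm(FL-BL),np.linalg.norm(BR-FR))
b1=c(93,566,.112);b2=c(470,685,.112); print('beads',b1,b2,np.linalg.norm(b1-b2))
yax=(FL-FR)/np.linalg.norm(FL-FR); print('yaw', np.degrees(np.arctan2(-yax[0],yax[1])), np.degrees(np.arctan2(*( (BL-FL)[[1,0]]))),np.degrees(np.arctan2(*( (BR-FR)[[1,0]]))),np.degrees(np.arctan2(-(b1-b2)[0],(b1-b2)[1])))
print('rail mid',(b1+b2)/2,'front mid',(FL+FR)/2)
for q in [(250,640),(284,650),(250,664),(282,670)]: print('handle tip',c(*q,.079))
b=lambda x,y,z:atz(s,90+x/5,160+y/5,z)
for n,pts,z in [('R',[(524,102),(706,115),(685,327),(502,313)],.134),('L',[(165,76),(343,90),(318,297),(143,284)],.110)]:
    P=np.array([b(*p,z) for p in pts]); print(n,P.round(4).tolist(),P.mean(0),np.linalg.norm(P-np.roll(P,-1,0),axis=1))
print('stone',b(244,174,.115))
E
python3 geo.py
```

```text
corners [[0.697, -0.0782, 0.12], [0.6224, -0.3129, 0.12], [0.939, -0.1561, 0.12], [0.864, -0.3913, 0.12]] 0.24628609016651337 0.2542609466639486 0.25395783370603114
beads [ 0.67423662 -0.09147845  0.112     ] [ 0.61070561 -0.28724764  0.112     ] 0.20581973942769216
yaw -17.627045988290124 -17.851405051341906 -17.98990430472982 -17.979283430882052
rail mid [ 0.64247112 -0.18936305  0.112     ] front mid [ 0.65973489 -0.19551983  0.12      ]
handle tip [ 0.64092114 -0.17718752  0.079     ]
handle tip [ 0.63545613 -0.19528727  0.079     ]
handle tip [ 0.62787377 -0.17695673  0.079     ]
handle tip [ 0.6245945  -0.19400613  0.079     ]
R [[0.5882, 0.1888, 0.134], [0.58, 0.0771, 0.134], [0.4504, 0.0887, 0.134], [0.459, 0.1996, 0.134]] [0.51939572 0.13854649 0.134     ] [0.11204525 0.1300861  0.11118251 0.12964461]
L [[0.6087, 0.4179, 0.11], [0.5997, 0.3061, 0.11], [0.4703, 0.3174, 0.11], [0.4784, 0.4259, 0.11]] [0.53926524 0.36682546 0.11      ] [0.11218683 0.12989528 0.10876751 0.13051879]
stone [0.54620665 0.36457923 0.115     ]
```

```bash
cat >> h.py <<'E'
YC=np.radians(-17.85); ex=np.array([np.cos(YC),np.sin(YC),0]); ey=np.array([-np.sin(YC),np.cos(YC),0]); ez=np.array([0,0,1.])
H0=np.array([.640,-.1886,.064])
def tilt(deg,jaw=ey,f=ex):
    t=np.radians(deg); z=np.sin(t)*f-np.cos(t)*ez; return np.c_[jaw,np.cross(z,jaw),z]
def to(p,Rt):
    o=robot.get_obs(); R0=R.from_euler('xyz',o['ee_rot']).as_matrix()
    d=R0.T@(np.array(p)-o['tool_pos']); rv=np.degrees(R.from_matrix(R0.T@Rt).as_rotvec())
    print('t',round(o['time'],2),'pos',o['tool_pos'].round(4),'F',o['wrist_force'].round(2),'w',round(o['width'],4))
    print('shift tool mm',(d*1000).round(1),'rotvec deg',rv.round(1))
E
python3 - <<'E'
from h import *
Rt=tilt(40); zt=Rt[:,2]
to([.4,.12,.26],tilt(0)); to(H0-0.1*zt,Rt)
E
```

```text
t 1.6 pos [0.248  0.4909 0.1665] F [ 0.27 -0.75 -0.63] w 0.0939
shift tool mm [-262.5  302.9  -93.5] rotvec deg [ 0. -0. -9.]
t 1.6 pos [0.248  0.4909 0.1665] F [ 0.27 -0.75 -0.63] w 0.0939
shift tool mm [-439.8  592.8   25.9] rotvec deg [-39.9   3.1  -8.6]
```

jog_arm([
  {"z":-0.04},
  {"z":-0.04},
  {"x":-0.025,"y":0.03,"z":-0.01},
  {"x":-0.025,"y":0.03},
  {"x":-0.025,"y":0.03},
  {"x":-0.025,"y":0.03},
  {"x":-0.025,"y":0.03},
  {"x":-0.025,"y":0.03},
  {"x":-0.025,"y":0.03},
  {"x":-0.025,"y":0.03},
  {"x":-0.025,"y":0.03},
  {"x":-0.025,"y":0.03},
], claw=0.55)

```text
invalid input
```

```bash
python3 - <<'E'
from h import *
Rt=tilt(40); zt=Rt[:,2]
to(H0-0.15*zt,tilt(0)); to(H0-0.1*zt,Rt)
E
```

```text
t 1.6 pos [0.248  0.4909 0.1665] F [ 0.27 -0.75 -0.63] w 0.0939
shift tool mm [-444.8  561.   -12.4] rotvec deg [ 0. -0. -9.]
t 1.6 pos [0.248  0.4909 0.1665] F [ 0.27 -0.75 -0.63] w 0.0939
shift tool mm [-439.8  592.8   25.9] rotvec deg [-39.9   3.1  -8.6]
```

jog_arm([
  {"x":0,"y":0,"z":-0.04,"rx":0,"ry":0,"rz":0},
  {"x":0,"y":0,"z":-0.04,"rx":0,"ry":0,"rz":0},
], claw=0.55)

```text
time: 1.77
tool_pos: [0.2434, 0.4837, 0.2329]
ee_rot: [-3.138, 0.031, 1.103]
wrist_force: [0.4, 0.2, 1.1]
width: 0.0843
```

jog_arm([
  {"x":-0.025,"y":0.03,"z":-0.01,"rx":0,"ry":0,"rz":-1},
  {"x":-0.025,"y":0.03,"z":-0.01,"rx":0,"ry":0,"rz":-1},
  {"x":-0.025,"y":0.03,"z":0,"rx":0,"ry":0,"rz":-1},
  {"x":-0.025,"y":0.03,"z":0,"rx":0,"ry":0,"rz":-1},
  {"x":-0.025,"y":0.03,"z":0,"rx":0,"ry":0,"rz":-1},
  {"x":-0.025,"y":0.03,"z":0,"rx":0,"ry":0,"rz":-1},
  {"x":-0.025,"y":0.03,"z":0,"rx":0,"ry":0,"rz":-1},
  {"x":-0.025,"y":0.03,"z":0,"rx":0,"ry":0,"rz":-1},
  {"x":-0.025,"y":0.03,"z":0,"rx":0,"ry":0,"rz":-1},
  {"x":-0.025,"y":0.03,"z":0,"rx":0,"ry":0,"rz":0},
  {"x":-0.025,"y":0.03,"z":0,"rx":0,"ry":0,"rz":0},
  {"x":-0.025,"y":0.03,"z":0,"rx":0,"ry":0,"rz":0},
])

```text
time: 2.77
tool_pos: [0.4792, 0.0676, 0.2693]
ee_rot: [3.138, 0.011, 1.286]
wrist_force: [-0.0, 0.2, 0.9]
width: 0.0517
```

```bash
python3 - <<'E'
from h import *
Rt=tilt(40); zt=Rt[:,2]
to(H0-0.15*zt,tilt(0)); to(H0-0.1*zt,Rt)
E
```

```text
t 2.77 pos [0.4792 0.0676 0.2693] F [-0.02  0.15  0.92] w 0.0517
shift tool mm [-197.1  129.6   93. ] rotvec deg [0.2 0.6 1.5]
t 2.77 pos [0.4792 0.0676 0.2693] F [-0.02  0.15  0.92] w 0.0517
shift tool mm [-197.5  161.6  131.4] rotvec deg [-39.8   0.1   1.7]
```

jog_arm([
  {"x":-0.033,"y":0.018,"z":0.008,"rx":0,"ry":0,"rz":0.3},
  {"x":-0.033,"y":0.018,"z":0.008,"rx":0,"ry":0,"rz":0.3},
  {"x":-0.033,"y":0.018,"z":0.008,"rx":0,"ry":0,"rz":0.3},
  {"x":-0.033,"y":0.018,"z":0.008,"rx":0,"ry":0,"rz":0.3},
  {"x":-0.033,"y":0.018,"z":0.008,"rx":0,"ry":0,"rz":0.3},
  {"x":-0.033,"y":0.018,"z":0.008,"rx":0,"ry":0,"rz":0},
  {"x":0,"y":0,"z":0,"rx":-6.7,"ry":0,"rz":0},
  {"x":0,"y":0,"z":0,"rx":-6.7,"ry":0,"rz":0},
  {"x":0,"y":0,"z":0,"rx":-6.7,"ry":0,"rz":0},
  {"x":0,"y":0,"z":0,"rx":-6.7,"ry":0,"rz":0},
  {"x":0,"y":0,"z":0,"rx":-6.7,"ry":0,"rz":0},
  {"x":0,"y":0,"z":0,"rx":-6.5,"ry":0,"rz":0},
])

```text
time: 3.77
tool_pos: [0.5367, -0.1816, 0.2]
ee_rot: [2.444, 0.009, 1.242]
wrist_force: [-0.1, 0.5, 0.0]
width: 0.0515
```

```bash
python3 - <<'E'
from h import *
Rt=tilt(40); zt=Rt[:,2]
to(H0-0.1*zt,Rt)
E
```

```text
t 3.77 pos [ 0.5367 -0.1816  0.2   ] F [-0.1   0.52  0.02] w 0.0515
shift tool mm [ 26.1 -10.6  68.4] rotvec deg [-0.   1.  -0.4]
```

jog_arm([
  {"x":0.013,"y":-0.005,"z":0.025,"rx":0,"ry":1,"rz":-0.4},
  {"x":0.013,"y":-0.005,"z":0.025,"rx":0,"ry":0,"rz":0},
  {"x":0,"y":0,"z":0,"rx":0,"ry":0,"rz":0},
])

```text
time: 4.02
tool_pos: [0.559, -0.1616, 0.1506]
ee_rot: [2.44, 0.0, 1.256]
wrist_force: [-0.4, 0.0, -1.5]
width: 0.0518
```

```bash
python3 - <<'E'
from h import *
Rt=tilt(40); zt=Rt[:,2]
to(H0+0.019*zt,Rt)
s=cams.snapshot('wrist'); save(s,'w1.png',k=1.5)
print('H0 proj',proj(s,H0),'tip',proj(s,H0-0.014*ex),'rail',proj(s,[.6425,-.1894,.112]))
s2=cams.snapshot('scene'); save(s2,'s1.png',(120,100,220,200),3.5)
E
```

```text
t 4.02 pos [ 0.559  -0.1616  0.1506] F [-0.44  0.04 -1.53] w 0.0518
shift tool mm [ -0.5   9.2 140.3] rotvec deg [ 0.2  0.1 -0.1]
H0 proj [255.22664424 187.62428395] tip [255.14170752 180.3827534 ] rail [255.1004142  224.62753604]
```

View pics/w1.png

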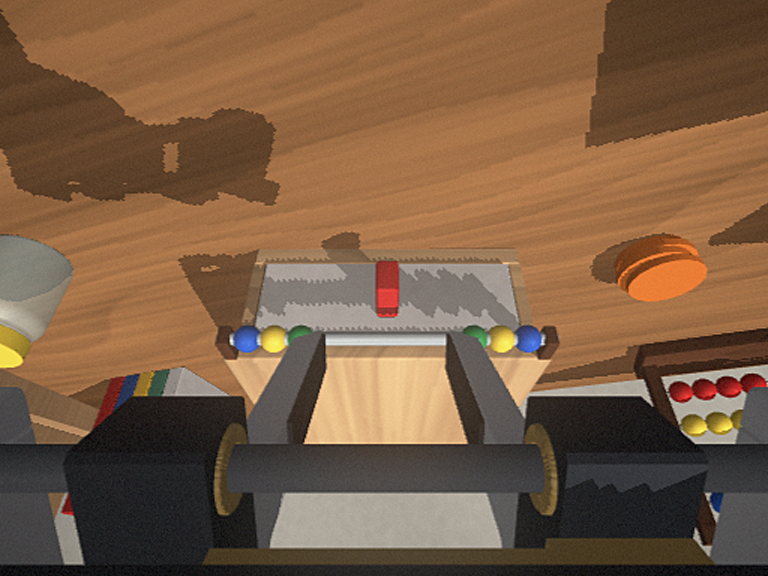

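jog_arm([
  {"x":0,"y":0.003,"z":0.025,"rx":0,"ry":0,"rz":0},
  {"x":0,"y":0.003,"z":0.025,"rx":0,"ry":0,"rz":0},
  {"x":0,"y":0.003,"z":0.025,"rx":0,"ry":0,"rz":0},
  {"x":0,"y":0.001,"z":0.025,"rx":0,"ry":0,"rz":0},
  {"x":0,"y":0,"z":0.015,"rx":0,"ry":0,"rz":0},
  {"x":0,"y":0,"z":0,"rx":0,"ry":0,"rz":0},
])

```text
time: 4.62
tool_pos: [0.6537, -0.1986, 0.0949]
ee_rot: [2.405, 0.007, 1.255]
wrist_force: [-0.4, 0.4, -0.4]
width: 0.0512
```

```bash
python3 - <<'E'
from h import *
Rt=tilt(40); zt=Rt[:,2]
to(H0+0.019*zt,Rt)
s=cams.snapshot('wrist'); save(s,'w2.png',k=1.5)
E
```

```text
t 4.62 pos [ 0.6537 -0.1986  0.0949] F [-0.41  0.41 -0.4 ] w 0.0512
shift tool mm [  5.6 -33.4  31. ] rotvec deg [2.2 0.5 0.1]
```

View pics/w2.png

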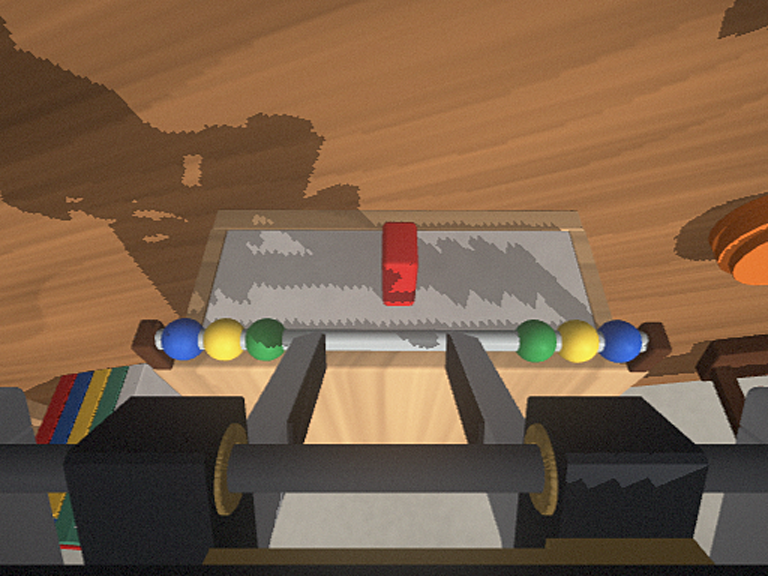

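```bash
python3 - <<'E'
from h import *
o=robot.get_obs();R0=R.from_euler('xyz',o['ee_rot']).as_matrix();p=o['tool_pos']
print(p,o['wrist_force'],o['wrist_torque'])
s=cams.snapshot('wrist')
print(s['origin'], R0.T@(s['origin']-p))
for n,q in [('tcp',p),('tipL',p-.0256*R0[:,0]),('tipR',p+.0256*R0[:,0]),('tipR back',p+.0256*R0[:,0]-.05*R0[:,2]),('H0',H0),('rail',np.array([.6425,-.1894,.112]))]: print(n,proj(s,q)*1.5)
rel=p-np.array([.671,-.1986,0]); print('chest frame',rel@ex,rel@ey,rel[2])
s2=cams.snapshot('scene'); save(s2,'s2.png',(120,130,180,180),4)
s2=cams.snapshot('top'); save(s2,'t2.png',(250,80,160,120),5)
E
```

```text
[ 0.65387903 -0.19873157  0.09661725] [1.13501373 0.23692198 0.30396164] [0.10380497 0.29030232 0.00417377]
[ 0.4630245  -0.13422244  0.20826699] [ 0.00113223 -0.07382656 -0.2181763 ]
tcp [382.76597754 319.99653985]
tipL [333.12267111 319.99119474]
tipR [432.40337654 320.00188432]
tipR back [445.02793575 359.43759654]
H0 [393.40051131 250.41632671]
rail [393.62892815 334.54593982]
chest frame -0.016256475084666343 -0.0053732585987243415 0.09661725244790083
```

View pics/s2.png

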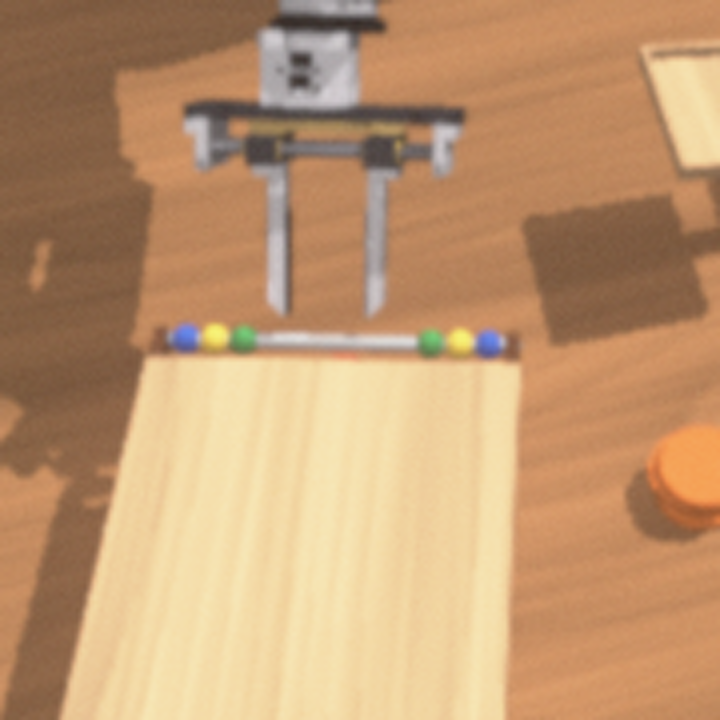

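View pics/t2.png

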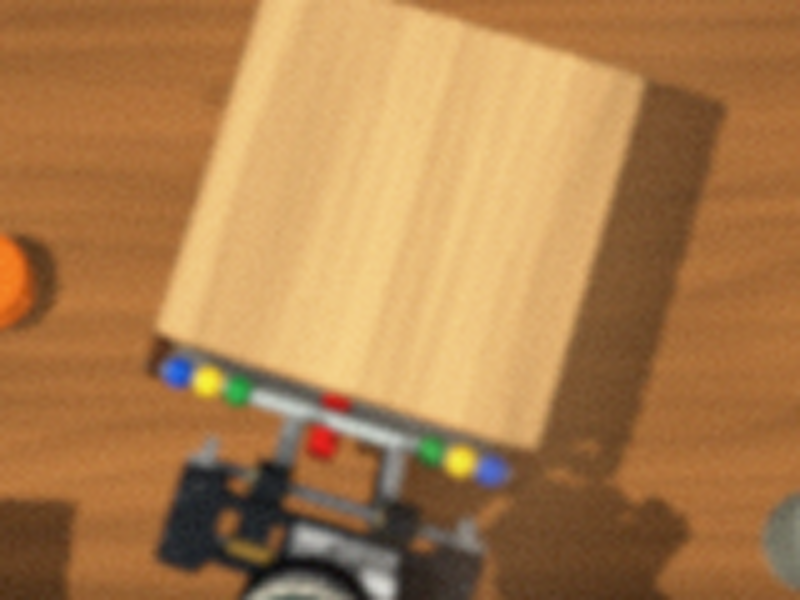

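```bash
python3 - <<'E'
from h import *
o=robot.get_obs();R0=R.from_euler('xyz',o['ee_rot']).as_matrix();p=o['tool_pos']
for n,c in [('scene',(120,130,4)),('top',(250,80,5))]:
    s=cams.snapshot(n)
    for m,q in [('tipL',p-.031*R0[:,0]),('tipR',p+.031*R0[:,0]),('rail',np.array([.6425,-.1894,.112])),('H0',H0)]: print(n,m,(proj(s,q)-c[:2])*c[2])
print(o['joint_positions'],o['qvel'],o['time'])
E
```

```text
scene tipL [281.5811196  368.08668659]
scene tipR [373.17502349 370.66686164]
scene rail [334.64987814 342.27913714]
scene H0 [342.36873594 379.69335447]
top tipL [391.38137056 423.3354632 ]
top tipR [297.75324654 393.77213098]
top rail [334.11105658 421.03725291]
top H0 [323.14154415 439.00185954]
[-0.41096883 -0.10530548  1.90897011  0.10378323  0.60119621 -1.73165434] [ 4.23200110e-03 -1.53696622e-02  1.27425633e-02  6.84520352e-04
 -3.30269263e-03 -3.56577931e-05] 4.8167
```

```bash
python3 - <<'E'
from h import *
o=robot.get_obs();R0=R.from_euler('xyz',o['ee_rot']).as_matrix();p=o['tool_pos']
s=cams.snapshot('wrist'); save(s,'w3.png',(190,180,140,90),5.5)
oo=R0.T@(s['origin']-p)
for u,v in [(326,335),(446,335),(326,350),(304,440)]:
    d=R0.T@ray(s,u/1.5,v/1.5)[1]
    for h in (-.008,0.,.008):
        k=(h-oo[1])/d[1]; print(u,v,h,(oo+k*d).round(4))
print(o['ee_rot'])
E
```

```text
326 335 -0.008 [-0.0235 -0.008  -0.0432]
326 335 0.0 [-0.0265  0.     -0.0219]
326 335 0.008 [-0.0295  0.008  -0.0007]
446 335 -0.008 [ 0.0266 -0.008  -0.0432]
446 335 0.0 [ 0.0297  0.     -0.0219]
446 335 0.008 [ 0.0328  0.008  -0.0006]
326 350 -0.008 [-0.0214 -0.008  -0.0594]
326 350 0.0 [-0.0241  0.     -0.0401]
326 350 0.008 [-0.0269  0.008  -0.0208]
304 440 -0.008 [-0.0194 -0.008  -0.1186]
304 440 0.0 [-0.0219  0.     -0.1065]
304 440 0.008 [-0.0244  0.008  -0.0943]
[2.40050097 0.00737164 1.25500086]
```

View pics/w3.png

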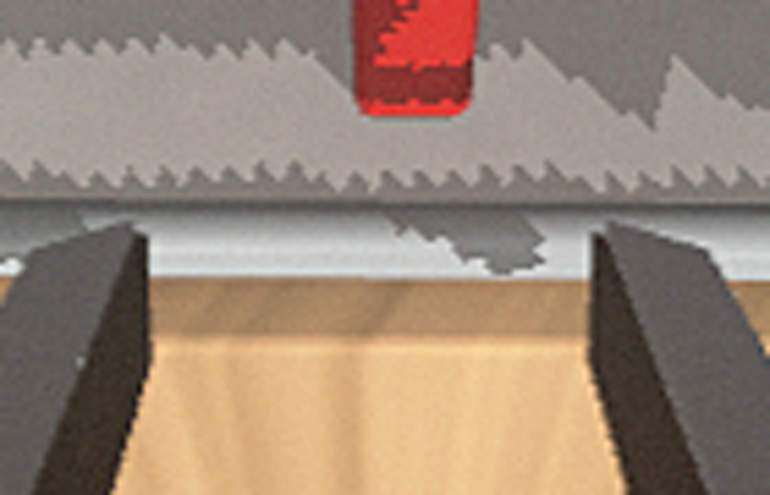

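```bash
python3 - <<'E'
from h import *
o=robot.get_obs();R0=R.from_euler('xyz',o['ee_rot']).as_matrix();p=o['tool_pos']
s=cams.snapshot('scene');save(s,'s3.png',(170,150,80,80),8)
w=cams.snapshot('wrist')
for k in (0,.02,.04,.06,.08,.1):
    for sg in (-1,1):
        print(k,sg,(proj(s,p+sg*.0256*R0[:,0]-k*R0[:,2])-[170,150])*8, proj(w,p+sg*.0256*R0[:,0]-k*R0[:,2])*1.5)
E
```

```text
0 -1 [180.46602016 575.99486659] [333.03193409 320.57041894]
0 1 [331.63548314 580.21412277] [432.33988775 320.58182569]
0.02 -1 [180.59128344 518.02908092] [328.26105642 334.21669964]
0.02 1 [332.17862216 522.26911535] [436.69196909 334.22721545]
0.04 -1 [180.7172413  459.74187295] [322.52487914 350.62405501]
0.04 1 [332.72477243 464.00285151] [441.92447651 350.63306769]
0.06 -1 [180.84389954 401.13056179] [315.49746223 370.72478077]
0.06 1 [333.27395906 405.41265217] [448.33464018 370.73130917]
0.08 -1 [180.97126402 342.19243668] [306.68751382 395.92413345]
0.08 1 [333.82620745 346.49580839] [456.3704478  395.92654764]
0.1 -1 [181.09934067 282.92475652] [295.31830468 428.44381432]
0.1 1 [334.38154327 287.24958094] [466.74010653 428.43927528]
```

View pics/s3.png

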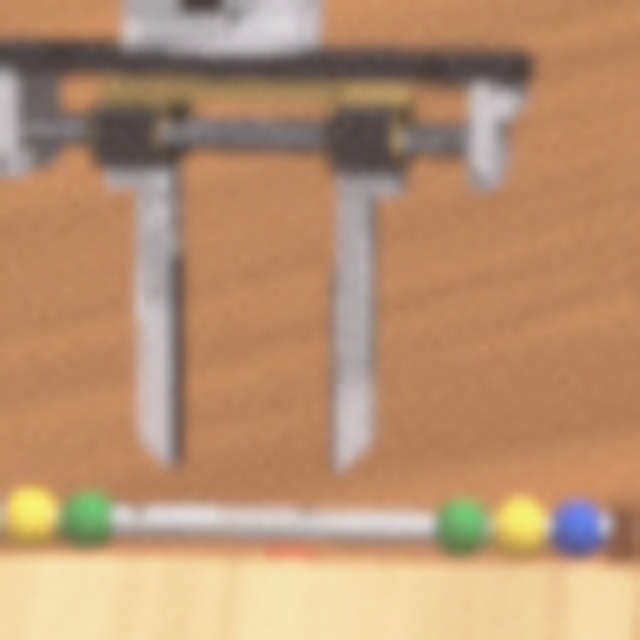

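```bash
python3 - <<'E'
from h import *
o=robot.get_obs()
print(o['time'],o['tool_pos'],o['joint_positions'],o['wrist_force'])
E
```

```text
5.0667 [ 0.65255608 -0.19734796  0.09729176] [-0.41041872 -0.10572355  1.91108919  0.10377899  0.60047031 -1.73148145] [0.01110306 0.22548792 0.70810679]
```

View pics/wrist0.png

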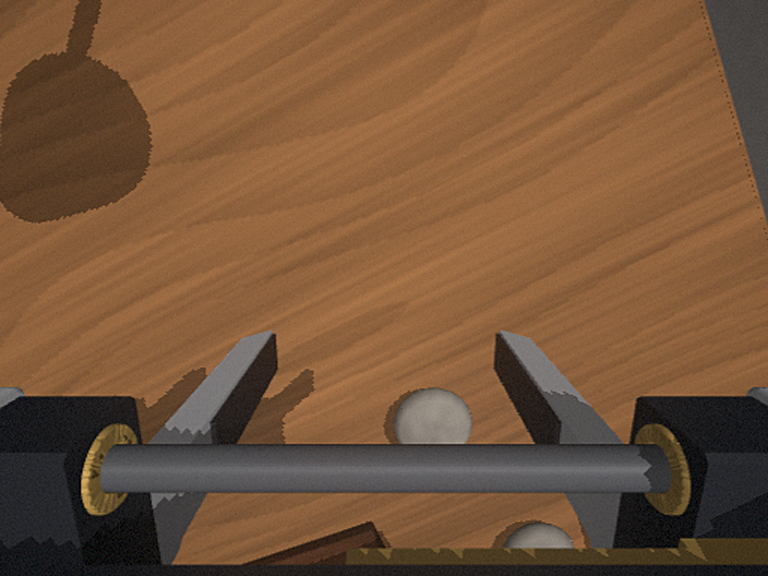

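View pics/s1.png

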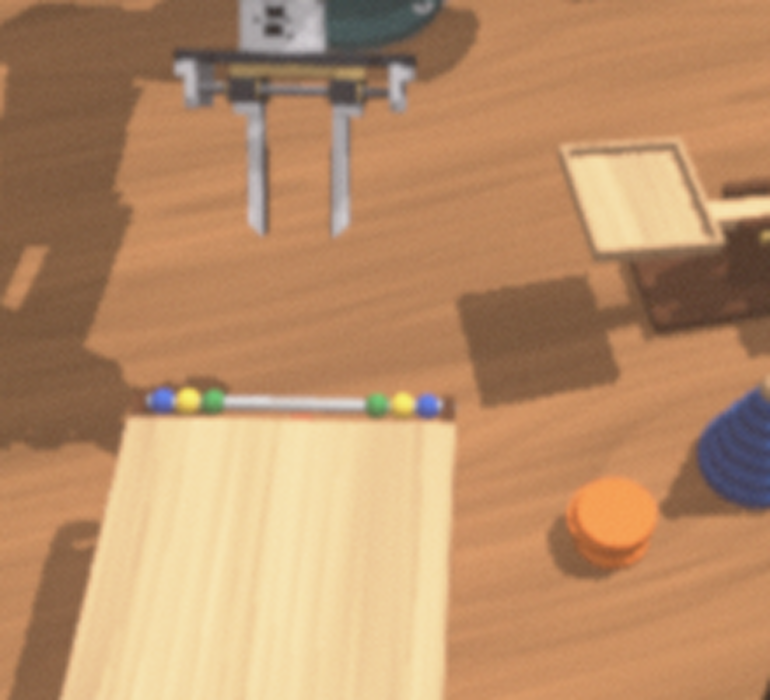

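```bash
python3 - <<'E'
from h import *
s=cams.snapshot('scene');w=cams.snapshot('wrist');t=cams.snapshot('top')
save(t,'t3.png',(280,140,80,60),10)
p=np.array([.559,-.1616,.1506]);R0=R.from_euler('xyz',[2.44,0,1.256]).as_matrix()
for k in (0,.02,.04,.06): print(k,[proj(s,p+sg*.0258*R0[:,0]-k*R0[:,2]) for sg in(-1,1)],'seen 195.7 167.1, 215.1 167.7')
o=robot.get_obs();R0=R.from_euler('xyz',o['ee_rot']).as_matrix();p=o['tool_pos'];print(p)
for k in (0,.02,.04,.06): print(k,[(proj(t,p+sg*.0258*R0[:,0]-k*R0[:,2])-[280,140])*10 for sg in(-1,1)])
# triangulate tips from scene(s3) and wrist(w3) : least squares
def tri(rs):
    A=np.zeros((3,3));b=np.zeros(3)
    for oo,d in rs:
        d=d/np.linalg.norm(d);M=np.eye(3)-np.outer(d,d);A+=M;b+=M@oo
    return np.linalg.solve(A,b)
for a,c in [((178,465),(149,238)),((338,468),(593,235))]:
    X=tri([ray(s,170+a[0]/8,150+a[1]/8),ray(w,190+c[0]/5.5,180+c[1]/5.5)])
    print(X,R0.T@(X-p),proj(s,X),[170+a[0]/8,150+a[1]/8],proj(w,X))
E
```

```text
0 [array([196.79096162, 181.43628042]), array([215.41200321, 181.85995164])] seen 195.7 167.1, 215.1 167.7
0.02 [array([196.72416009, 174.26875692]), array([215.40928873, 174.69321924])] seen 195.7 167.1, 215.1 167.7
0.04 [array([196.65689715, 167.05172668]), array([215.4065555 , 167.47698092])] seen 195.7 167.1, 215.1 167.7
0.06 [array([196.58916801, 159.78467498]), array([215.40380332, 160.21072196])] seen 195.7 167.1, 215.1 167.7
[ 0.65248476 -0.19727718  0.09654283]
0 [array([463.86031288, 245.05079144]), array([308.20821394, 195.94641215])]
0.02 [array([458.44009844, 276.13272959]), array([300.86154441, 226.35578711])]
0.04 [array([452.88299522, 307.99964935]), array([293.32970439, 257.53162084])]
0.06 [array([447.18375116, 340.68166838]), array([285.60560376, 289.50326071])]
[ 0.61679349 -0.21296913  0.1210044 ] [-0.02616789 -0.00512147 -0.03751645] [192.85515277 208.23984458] [192.25, 208.125] [214.57290201 223.78329673]
[ 0.63220949 -0.16210708  0.12050843] [ 0.02696923 -0.00603653 -0.03819153] [212.49574295 208.47843631] [212.25, 208.5] [296.78647543 222.83480319]
```

View pics/t3.png

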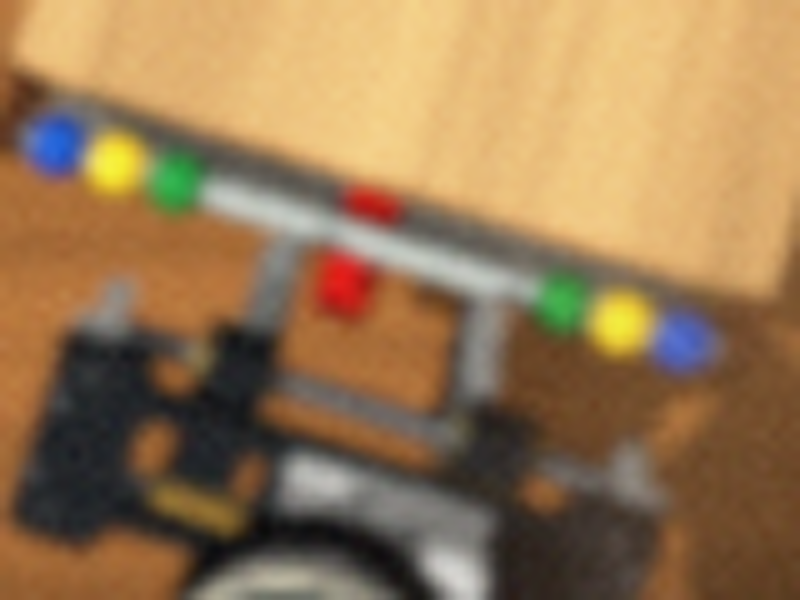

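jog_arm([
  {"x":0.003,"y":-0.017,"z":0,"rx":1,"ry":0,"rz":0},
  {"x":0.003,"y":-0.017,"z":0,"rx":1,"ry":0,"rz":0},
  {"x":0,"y":0,"z":0,"rx":0,"ry":0,"rz":0},
  {"x":0,"y":0,"z":0,"rx":0,"ry":0,"rz":0},
])

```text
time: 5.55
tool_pos: [0.627, -0.182, 0.0708]
ee_rot: [2.442, 0.007, 1.255]
wrist_force: [-0.4, 0.2, -0.7]
width: 0.0517
```

```bash
python3 - <<'E'
from h import *
Rt=tilt(40); zt=Rt[:,2]
to(H0+0.057*zt,Rt)
E
```

```text
t 5.55 pos [ 0.627  -0.182   0.0708] F [-0.38  0.16 -0.69] w 0.0517
shift tool mm [-1.8  6.5 71.5] rotvec deg [0.1 0.4 0.1]
```

jog_arm([
  {"x":0,"y":0.002,"z":0.014,"rx":0,"ry":0.2,"rz":0},
  {"x":0,"y":0.001,"z":0.014,"rx":0,"ry":0.2,"rz":0},
  {"x":0,"y":0,"z":0.014,"rx":0,"ry":0,"rz":0},
  {"x":0,"y":0,"z":0,"rx":0,"ry":0,"rz":0},
  {"x":0,"y":0,"z":0,"rx":0,"ry":0,"rz":0},
])

```text
time: 5.97
tool_pos: [0.6551, -0.1903, 0.0395]
ee_rot: [2.442, 0.002, 1.261]
wrist_force: [-0.3, -0.3, 0.8]
width: 0.0516
```

```bash
python3 - <<'E'
from h import *
Rt=tilt(40); zt=Rt[:,2]
to(H0+0.057*zt,Rt)
E
```

```text
t 5.97 pos [ 0.6551 -0.1903  0.0395] F [-0.32 -0.25  0.77] w 0.0516
shift tool mm [-3.   4.3 28.6] rotvec deg [ 0.1 -0.   0.2]
```

Good. Finish the approach with a small sideways correction.

jog_arm([
  {"x":-0.001,"y":0.002,"z":0.012,"rx":0,"ry":0,"rz":0},
  {"x":-0.001,"y":0.001,"z":0.012,"rx":0,"ry":0,"rz":0},
  {"x":0,"y":0,"z":0,"rx":0,"ry":0,"rz":0},
  {"x":0,"y":0,"z":0,"rx":0,"ry":0,"rz":0},
])

```text
time: 6.3
tool_pos: [0.6716, -0.1974, 0.025]
ee_rot: [2.44, 0.002, 1.262]
wrist_force: [-0.1, 0.6, 0.5]
width: 0.0519
```

```bash
python3 - <<'E'
from h import *
Rt=tilt(40); zt=Rt[:,2]
to(H0+0.057*zt,Rt)
s=cams.snapshot('wrist'); save(s,'w4.png',k=1.5)
E
```

```text
t 6.3 pos [ 0.6716 -0.1974  0.025 ] F [-0.08  0.64  0.54] w 0.0519
shift tool mm [-1.3 -0.1  6. ] rotvec deg [ 0.2 -0.   0.2]
```

View pics/w4.png

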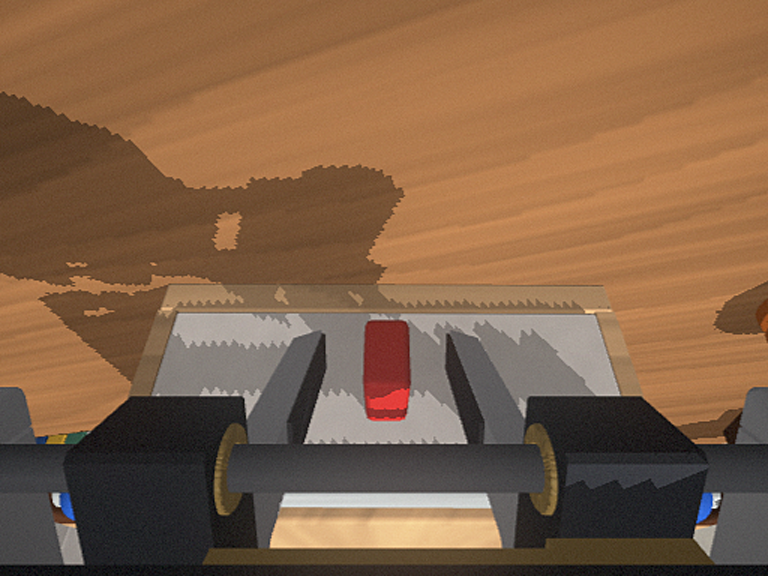

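jog_arm([
  {"x":0,"y":0,"z":0.004,"rx":0,"ry":0,"rz":0},
  {"x":0,"y":0,"z":0,"rx":0,"ry":0,"rz":0},
  {"x":0,"y":0,"z":0,"rx":0,"ry":0,"rz":0},
  {"x":0,"y":0,"z":0,"rx":0,"ry":0,"rz":0},
  {"x":0,"y":0,"z":0,"rx":0,"ry":0,"rz":0},
  {"x":0,"y":0,"z":0,"rx":0,"ry":0,"rz":0},
], claw=0)

```text
time: 6.85
tool_pos: [0.6742, -0.1978, 0.0252]
ee_rot: [2.436, 0.002, 1.262]
wrist_force: [1.7, -0.4, -2.9]
width: 0.0178
```

```bash
python3 - <<'E'
from h import *
Rt=tilt(40); zt=Rt[:,2]
to(H0+0.057*zt-ex*.174,Rt)
E
```

```text
t 6.85 pos [ 0.6742 -0.1978  0.0252] F [ 1.69 -0.37 -2.93] w 0.0178
shift tool mm [  -1.2 -134.6 -108.3] rotvec deg [ 0.4 -0.   0.2]
```

jog_arm([
  {"x":0,"y":-0.0115,"z":-0.0095,"rx":0,"ry":0,"rz":0},
  {"x":0,"y":-0.0115,"z":-0.0095,"rx":0,"ry":0,"rz":0},
  {"x":0,"y":-0.0115,"z":-0.0095,"rx":0,"ry":0,"rz":0},
  {"x":0,"y":-0.0115,"z":-0.0095,"rx":0,"ry":0,"rz":0},
  {"x":0,"y":-0.0115,"z":-0.0095,"rx":0,"ry":0,"rz":0},
  {"x":0,"y":-0.0115,"z":-0.0095,"rx":0,"ry":0,"rz":0},
])

```text
time: 7.35
tool_pos: [0.5902, -0.1706, 0.0254]
ee_rot: [2.431, 0.0, 1.261]
wrist_force: [2.9, -0.2, -0.7]
width: 0.0184
```

```bash
python3 - <<'E'
from h import *
Rt=tilt(40); zt=Rt[:,2]
to(H0+0.057*zt-ex*.174,Rt)
E
```

```text
t 7.35 pos [ 0.5902 -0.1706  0.0254] F [ 2.95 -0.16 -0.69] w 0.0184
shift tool mm [ -1.7 -67.3 -51.3] rotvec deg [ 0.7 -0.1  0.1]
```

jog_arm([
  {"x":0,"y":-0.0115,"z":-0.009,"rx":0,"ry":0,"rz":0},
  {"x":0,"y":-0.0115,"z":-0.009,"rx":0,"ry":0,"rz":0},
  {"x":0,"y":-0.0115,"z":-0.009,"rx":0,"ry":0,"rz":0},
  {"x":0,"y":-0.0115,"z":-0.009,"rx":0,"ry":0,"rz":0},
  {"x":0,"y":-0.0115,"z":-0.009,"rx":0,"ry":0,"rz":0},
  {"x":0,"y":-0.008,"z":-0.006,"rx":0,"ry":0,"rz":0},
  {"x":0,"y":-0.004,"z":-0.003,"rx":0,"ry":0,"rz":0},
])

```text
time: 7.93
tool_pos: [0.5063, -0.1436, 0.026]
ee_rot: [2.417, -0.001, 1.26]
wrist_force: [38.9, -8.6, -28.0]
width: 0.0178
```

```bash
python3 - <<'E'
from h import *
Rt=tilt(40); zt=Rt[:,2]
to(H0+0.057*zt-ex*.174,Rt)
s=cams.snapshot('top'); save(s,'t4.png',(250,100,160,120),5)
E
```

```text
t 7.93 pos [ 0.5063 -0.1436  0.026 ] F [ 38.94  -8.56 -28.01] w 0.0178
shift tool mm [-1.9 -1.   6.7] rotvec deg [ 1.5 -0.  -0. ]
```

View pics/t4.png

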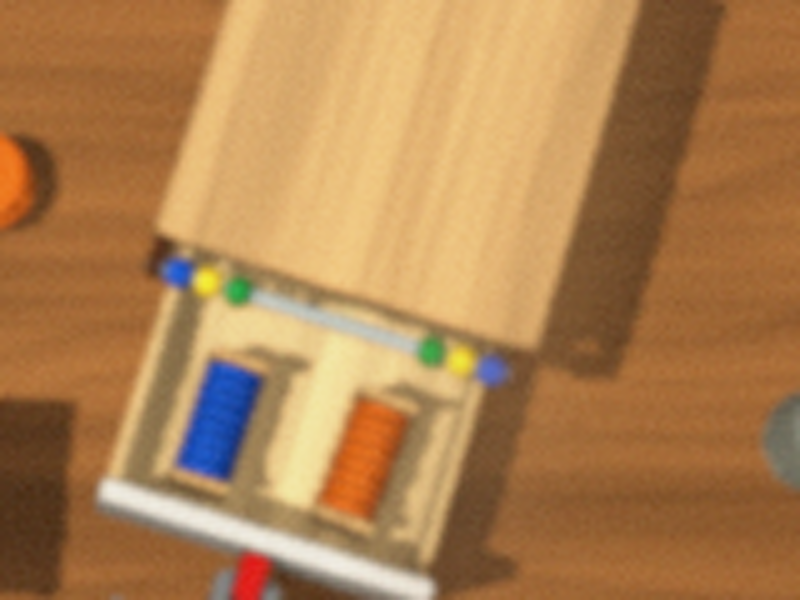

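jog_arm([
  {"x":0,"y":0.002,"z":0.002,"rx":0,"ry":0,"rz":0},
  {"x":0,"y":0,"z":0,"rx":0,"ry":0,"rz":0},
])

```text
time: 8.15
tool_pos: [0.5087, -0.1443, 0.026]
ee_rot: [2.416, -0.001, 1.259]
wrist_force: [2.0, 0.3, -1.5]
width: 0.0177
```

jog_arm([
  {"x":0,"y":0,"z":0,"rx":0,"ry":0,"rz":0},
  {"x":0,"y":0,"z":0,"rx":0,"ry":0,"rz":0},
  {"x":0,"y":0,"z":0,"rx":0,"ry":0,"rz":0},
  {"x":0,"y":0,"z":0,"rx":0,"ry":0,"rz":0},
  {"x":0,"y":0,"z":-0.02,"rx":0,"ry":0,"rz":0},
  {"x":0,"y":0,"z":-0.03,"rx":0,"ry":0,"rz":0},
  {"x":0,"y":0,"z":-0.03,"rx":0,"ry":0,"rz":0},
  {"x":0,"y":0,"z":-0.03,"rx":0,"ry":0,"rz":0},
  {"x":0,"y":0,"z":-0.03,"rx":0,"ry":0,"rz":0},
  {"x":0,"y":0,"z":0,"rx":0,"ry":0,"rz":0},
], claw=0.6)

```text
time: 8.98
tool_pos: [0.4374, -0.1191, 0.1228]
ee_rot: [2.454, -0.001, 1.259]
wrist_force: [1.4, -0.8, 1.7]
width: 0.057
```

```bash
python3 - <<'E'
from h import *
s=cams.snapshot('top'); save(s,'t5.png',(250,100,160,120),5)
o=robot.get_obs(); print(o['tool_pos'],o['ee_rot'],o['width'],o['wrist_force'])
E
```

```text
[ 0.43599717 -0.11836736  0.11928634] [ 2.45914652e+00 -1.78748234e-03  1.25918441e+00] 0.05646344138389205 [-0.32935133 -0.10971459 -1.03719599]
```

View pics/t5.png

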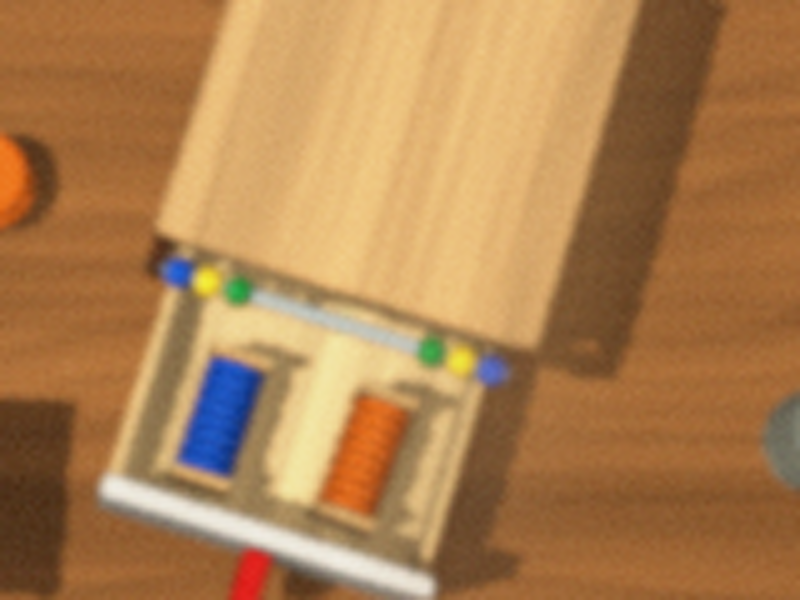

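```bash
python3 - <<'E'
from h import *
s=cams.snapshot('top'); save(s,'t6.png',(268,160,75,60),10)
E
```

```text
(no output)
```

View pics/t6.png

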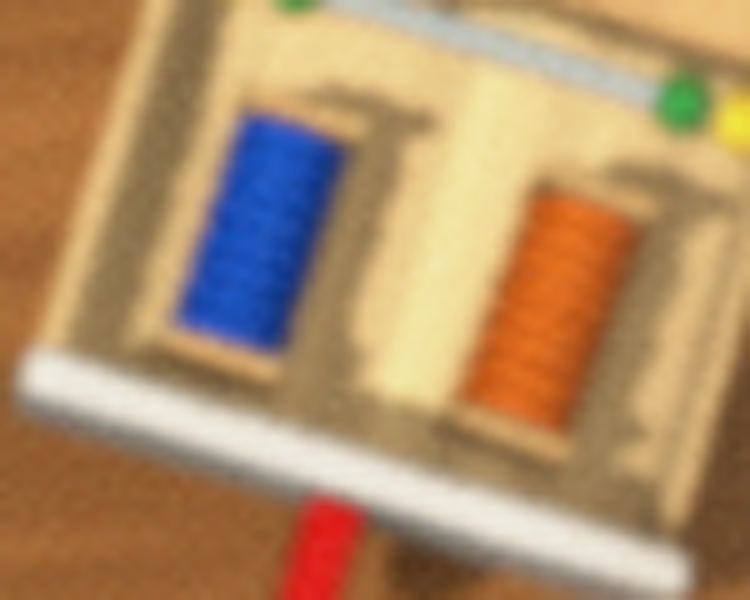

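```bash
python3 - <<'E'
from h import *
s=cams.snapshot('top')
c=lambda x,y,z:atz(s,268+x/10,160+y/10,z)
A=[c(*q,.078) for q in [(447,422),(568,460),(657,222),(540,180)]]
print(np.round(A,4),np.mean(A,0),[np.linalg.norm(A[i]-A[(i+1)%4]).round(4) for i in range(4)])
n=(A[0]+A[1])/2;f=(A[2]+A[3])/2;d=f-n;print('yaw',np.degrees(np.arctan2(d[1],d[0])))
disc=[c(*q,.076) for q in [(468,405),(570,430),(640,222),(535,190)]];print(np.mean(disc,0))
C=np.mean(A,0); rel=C-np.array([.671,-.1986,0]);print('chest',rel@ex,rel@ey)
E
```

```text
[[ 0.5263 -0.1786  0.078 ]
 [ 0.5141 -0.2168  0.078 ]
 [ 0.5905 -0.2469  0.078 ]
 [ 0.6042 -0.2098  0.078 ]] [ 0.55877353 -0.21299411  0.078     ] [np.float64(0.0401), np.float64(0.0821), np.float64(0.0396), np.float64(0.0839)]
yaw -21.68690885759876
[ 0.56197076 -0.21342465  0.076     ]
chest -0.10241196855417169 -0.04810154392380135
```

jog_arm([
  {"x":0,"y":0.02,"z":-0.024,"rx":0,"ry":0,"rz":0},
  {"x":0,"y":0.02,"z":-0.024,"rx":0,"ry":0,"rz":0},
  {"x":0,"y":0.02,"z":-0.02,"rx":6.5,"ry":0,"rz":0},
  {"x":0,"y":0,"z":0,"rx":6.5,"ry":0,"rz":0},
  {"x":0,"y":0,"z":0,"rx":6.5,"ry":0,"rz":0},
  {"x":0,"y":0,"z":0,"rx":6.5,"ry":0,"rz":0},
  {"x":0,"y":0,"z":0,"rx":6.5,"ry":0,"rz":0},
  {"x":0,"y":0,"z":0,"rx":4,"ry":0,"rz":0},
  {"x":0,"y":0,"z":0,"rx":0,"ry":0,"rz":0},
], claw=0.75)

```text
time: 9.88
tool_pos: [0.4247, -0.1116, 0.1748]
ee_rot: [-3.121, -0.008, 1.26]
wrist_force: [0.3, -0.6, 0.0]
width: 0.0711
```

```bash
cat >> h.py <<'E'
def down(yawdeg): # rack yaw; jaw along rack y
    a=np.radians(yawdeg); f=np.array([np.cos(a),np.sin(a),0]); j=np.array([-np.sin(a),np.cos(a),0]); return tilt(0,j,f)
E
python3 - <<'E'
from h import *
to([.560,-.213,.143],down(-20.5))
E
```

```text
t 9.88 pos [ 0.4247 -0.1116  0.1748] F [ 0.34 -0.61  0.01] w 0.0711
shift tool mm [-55.5 160.4  28. ] rotvec deg [-1.2 -0.4  2.7]
```

jog_arm([
  {"x":-0.011,"y":0.03,"z":0,"rx":-0.5,"ry":0,"rz":0.7},
  {"x":-0.011,"y":0.03,"z":0,"rx":-0.5,"ry":0,"rz":0.7},
  {"x":-0.011,"y":0.03,"z":0,"rx":0,"ry":0,"rz":0.7},
  {"x":-0.011,"y":0.03,"z":0.005,"rx":0,"ry":0,"rz":0.5},
  {"x":-0.005,"y":0.02,"z":0.005,"rx":0,"ry":0,"rz":0},
  {"x":0,"y":0,"z":0,"rx":0,"ry":0,"rz":0},
  {"x":0,"y":0,"z":0,"rx":0,"ry":0,"rz":0},
])

```text
time: 10.47
tool_pos: [0.5399, -0.2034, 0.151]
ee_rot: [-3.13, -0.011, 1.216]
wrist_force: [-0.4, -0.3, 0.5]
width: 0.0704
```

```bash
python3 - <<'E'
from h import *
to([.560,-.213,.143],down(-20.5))
s=cams.snapshot('wrist'); save(s,'w5.png',k=1.5)
E
```

```text
t 10.47 pos [ 0.5399 -0.2034  0.151 ] F [-0.44 -0.26  0.48] w 0.0704
shift tool mm [-2.1 22.3  7.7] rotvec deg [-0.7 -0.6  0.2]
```

View pics/w5.png

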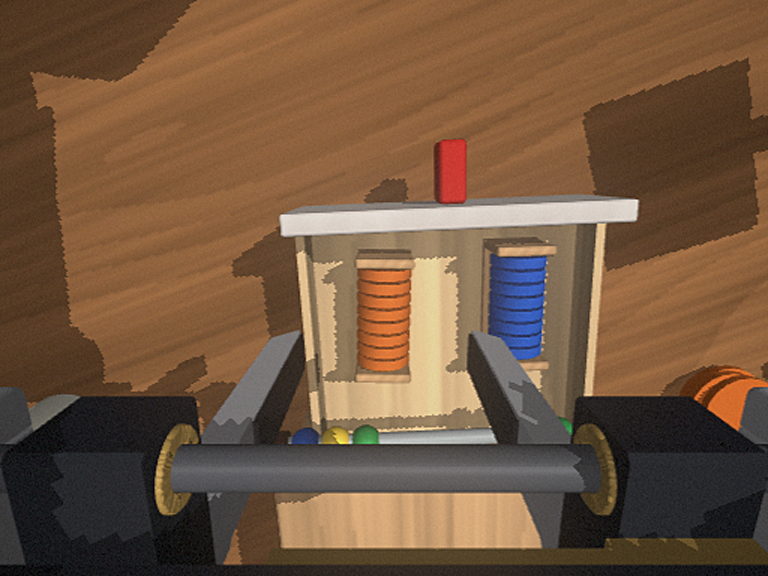

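```bash
python3 - <<'E'
from h import *
s=cams.snapshot('wrist'); save(s,'w6.png',(220,150,80,120),6)
f=down(-20.5); a=f[:,1]; j=f[:,0]
for C in [(.560,-.213),(.562,-.2135)]:
  for sx in (-.045,.045):
    for z in (.034,.078): print(sx,z,(proj(s,np.array([*C,z])+sx*a)-[220,150])*6)
E
```

```text
-0.045 0.034 [197.23011091  77.72640354]
-0.045 0.078 [196.82606325 116.22616034]
0.045 0.034 [196.95255703 520.87635903]
0.045 0.078 [196.53925605 616.25014475]
-0.045 0.034 [198.44527474  88.45672772]
-0.045 0.078 [198.21707498 128.43760568]
0.045 0.034 [198.09386832 530.33149081]
0.045 0.078 [197.83433733 626.82250205]
```

View pics/w6.png

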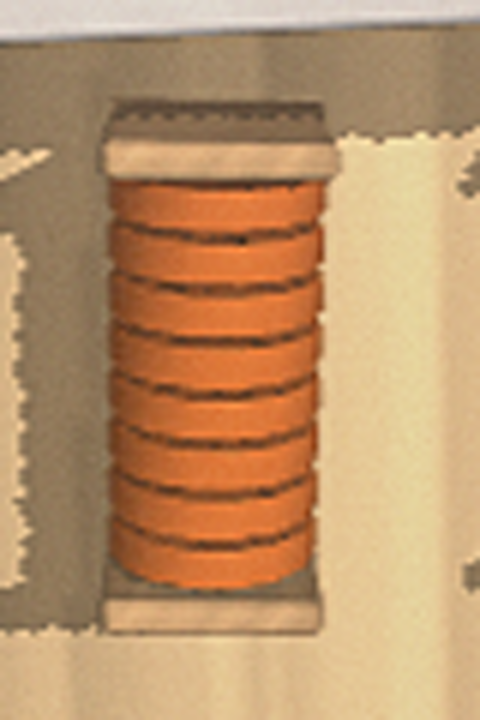

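```bash
python3 - <<'E'
from h import *
to([.5638,-.213,.003],down(-20.5))
E
```

```text
t 10.57 pos [ 0.5394 -0.2029  0.1515] F [-0.21  0.69  0.8 ] w 0.0705
shift tool mm [ -2.7  28.1 148.2] rotvec deg [-0.7 -0.6  0.2]
```

jog_arm([
  {"x":-0.001,"y":0.011,"z":0.005,"rx":-0.4,"ry":-0.4,"rz":0},
  {"x":-0.001,"y":0.011,"z":0.01,"rx":-0.3,"ry":-0.2,"rz":0},
  {"x":0,"y":0,"z":0.02,"rx":0,"ry":0,"rz":0},
  {"x":0,"y":0,"z":0.02,"rx":0,"ry":0,"rz":0},
  {"x":0,"y":0,"z":0,"rx":0,"ry":0,"rz":0},
  {"x":0,"y":0,"z":0,"rx":0,"ry":0,"rz":0},
])

```text
time: 11.07
tool_pos: [0.5617, -0.2108, 0.0975]
ee_rot: [3.129, 0.001, 1.22]
wrist_force: [-0.1, 0.6, -0.2]
width: 0.0708
```

```bash
python3 - <<'E'
from h import *
to([.5638,-.213,.003],down(-20.5))
E
```

```text
t 11.07 pos [ 0.5617 -0.2108  0.0975] F [-0.07  0.61 -0.15] w 0.0708
shift tool mm [-1.2  1.5 94.5] rotvec deg [0.7 0.1 0.4]
```

jog_arm([
  {"x":-0.001,"y":0.001,"z":0.018,"rx":0.7,"ry":0,"rz":0.3},
  {"x":0,"y":0,"z":0.018,"rx":0,"ry":0,"rz":0},
  {"x":0,"y":0,"z":0.018,"rx":0,"ry":0,"rz":0},
  {"x":0,"y":0,"z":0.01,"rx":0,"ry":0,"rz":0},
  {"x":0,"y":0,"z":0,"rx":0,"ry":0,"rz":0},
  {"x":0,"y":0,"z":0,"rx":0,"ry":0,"rz":0},
])

```text
time: 11.57
tool_pos: [0.5661, -0.2133, 0.0327]
ee_rot: [3.135, 0.002, 1.215]
wrist_force: [-0.5, -0.3, 1.4]
width: 0.0702
```

```bash
python3 - <<'E'
from h import *
to([.5638,-.213,.003],down(-20.5))
s=cams.snapshot('wrist'); save(s,'w7.png',k=1.5)
E
```

```text
t 11.57 pos [ 0.5661 -0.2133  0.0327] F [-0.53 -0.32  1.4 ] w 0.0702
shift tool mm [-0.4 -2.4 29.7] rotvec deg [0.4 0.1 0.1]
```

View pics/w7.png

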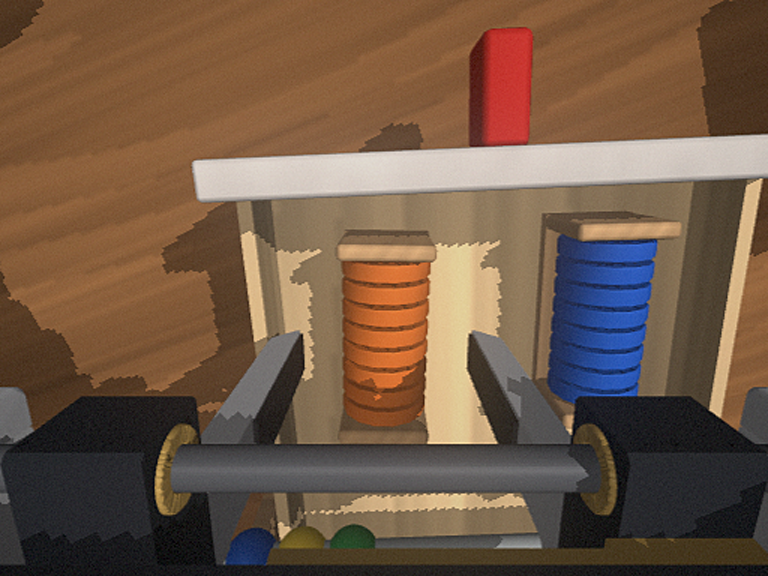

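jog_arm([
  {"x":0,"y":-0.001,"z":0.012,"rx":0.3,"ry":0,"rz":0},
  {"x":0,"y":-0.001,"z":0.012,"rx":0,"ry":0,"rz":0},
  {"x":0,"y":0,"z":0,"rx":0,"ry":0,"rz":0},
  {"x":0,"y":0,"z":0,"rx":0,"ry":0,"rz":0},
])

```text
time: 11.95
tool_pos: [0.5664, -0.2138, 0.0098]
ee_rot: [3.135, 0.003, 1.215]
wrist_force: [0.1, 0.4, 0.1]
width: 0.0703
```

```bash
python3 - <<'E'
from h import *
to([.5638,-.213,.003],down(-20.5))
s=cams.snapshot('wrist'); save(s,'w8.png',k=1.5)
E
```

```text
t 11.95 pos [ 0.5664 -0.2138  0.0098] F [0.06 0.43 0.1 ] w 0.0703
shift tool mm [-0.1 -2.8  6.8] rotvec deg [0.4 0.2 0.1]
```

View pics/w8.png

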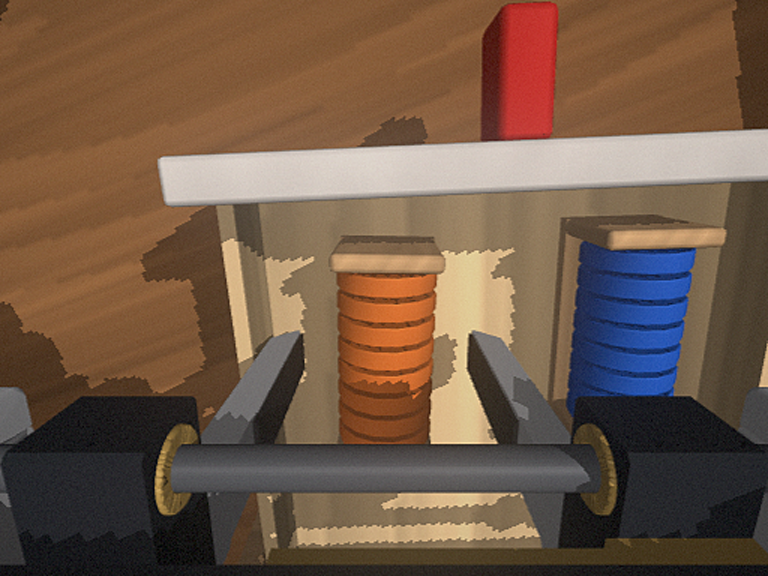

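jog_arm([
  {"x":0,"y":-0.002,"z":0.004,"rx":0.3,"ry":0,"rz":0},
  {"x":0,"y":0,"z":0,"rx":0,"ry":0,"rz":0},
  {"x":0,"y":0,"z":0,"rx":0,"ry":0,"rz":0},
  {"x":0,"y":0,"z":0,"rx":0,"ry":0,"rz":0},
  {"x":0,"y":0,"z":0,"rx":0,"ry":0,"rz":0},
  {"x":0,"y":0,"z":0,"rx":0,"ry":0,"rz":0},
  {"x":0,"y":0,"z":0,"rx":0,"ry":0,"rz":0},
  {"x":0,"y":0,"z":0,"rx":0,"ry":0,"rz":0},
], claw=0)

```text
time: 12.67
tool_pos: [0.5649, -0.2133, 0.0065]
ee_rot: [3.139, 0.003, 1.215]
wrist_force: [-0.3, -0.2, -0.3]
width: 0.0399
```

jog_arm([
  {"x":0,"y":0,"z":-0.01,"rx":0,"ry":0,"rz":0},
  {"x":0,"y":0,"z":-0.01,"rx":0,"ry":0,"rz":0},
  {"x":0,"y":0,"z":-0.02,"rx":0,"ry":0,"rz":0},
  {"x":0,"y":0,"z":-0.02,"rx":0,"ry":0,"rz":0},
  {"x":0,"y":0,"z":-0.02,"rx":0,"ry":0,"rz":0},
  {"x":0,"y":0,"z":-0.02,"rx":0,"ry":0,"rz":0},
  {"x":0,"y":0,"z":-0.02,"rx":0,"ry":0,"rz":0},
  {"x":0,"y":0,"z":-0.02,"rx":0,"ry":0,"rz":0},
  {"x":0,"y":0,"z":0,"rx":0,"ry":0,"rz":0},
  {"x":0,"y":0,"z":0,"rx":0,"ry":0,"rz":0},
])

```text
time: 13.5
tool_pos: [0.563, -0.2119, 0.1572]
ee_rot: [3.141, 0.003, 1.215]
wrist_force: [-0.5, -0.4, -2.6]
width: 0.0396
```

```bash
python3 - <<'E'
from h import *
o=robot.get_obs(); print(o['tool_pos'],o['ee_rot'],o['width'],o['wrist_force'])
s=cams.snapshot('wrist'); save(s,'w9.png',k=1.5)
s=cams.snapshot('scene'); save(s,'s9.png',k=1.5)
E
```

```text
[ 0.56300055 -0.2119057   0.15721329] [3.14124511e+00 2.91649538e-03 1.21497276e+00] 0.0396023944952919 [-0.51179947 -0.40142173 -2.63015817]
```

View pics/w9.png

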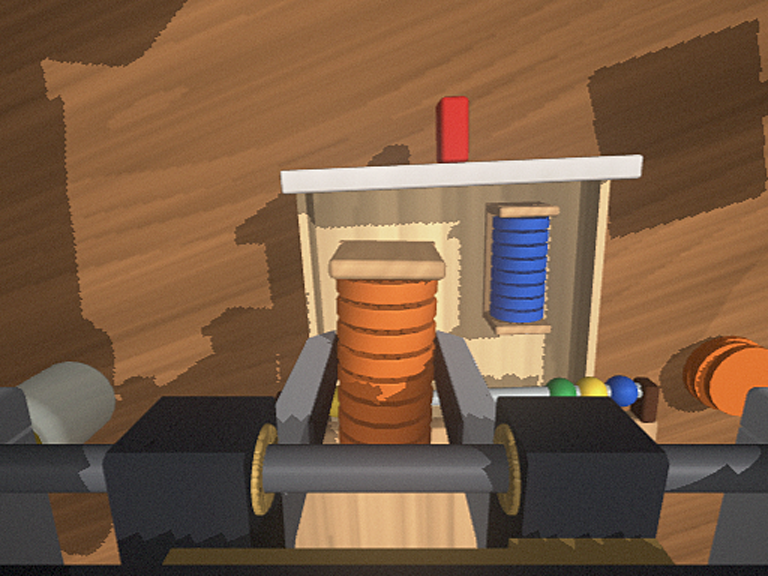

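View pics/s9.png

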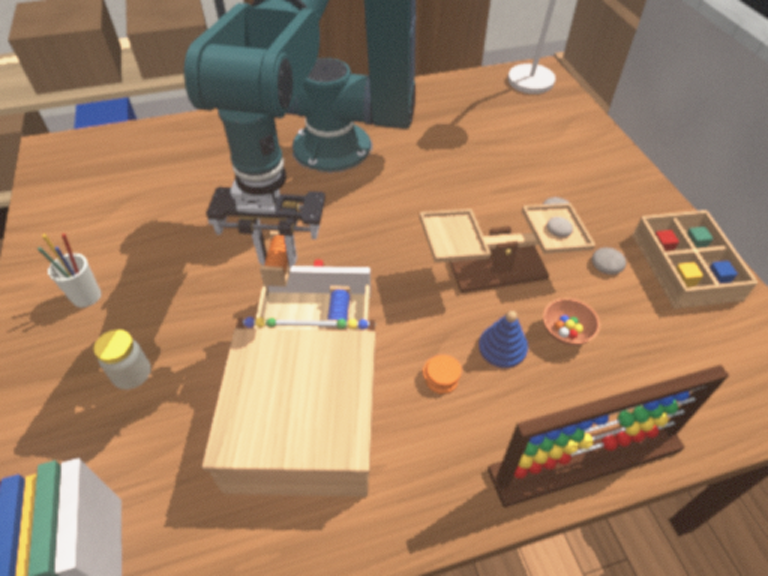

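```bash
python3 - <<'E'
from h import *
to([.520,.138,.165],down(-5))
E
```

```text
t 13.6 pos [ 0.5628 -0.2118  0.1564] F [-0.15  0.01 -2.54] w 0.0395
shift tool mm [ 312.9 -162.    -9.4] rotvec deg [ -0.1   0.2 -15.4]
```

jog_arm([
  {"x":0.015,"y":-0.007,"z":-0.003,"rx":0,"ry":0,"rz":-2},
  {"x":0.028,"y":-0.012,"z":-0.002,"rx":0,"ry":0,"rz":-2},
  {"x":0.028,"y":-0.012,"z":-0.002,"rx":0,"ry":0,"rz":-2},
  {"x":0.028,"y":-0.012,"z":0,"rx":0,"ry":0,"rz":-2},
  {"x":0.028,"y":-0.009,"z":0,"rx":0,"ry":0,"rz":-2},
  {"x":0.028,"y":-0.008,"z":0,"rx":0,"ry":0,"rz":-2},
  {"x":0.028,"y":-0.006,"z":0,"rx":0,"ry":0,"rz":-1},
  {"x":0.028,"y":-0.006,"z":0,"rx":0,"ry":0,"rz":0},
  {"x":0.028,"y":-0.006,"z":0,"rx":0,"ry":0,"rz":0},
  {"x":0.015,"y":-0.003,"z":0,"rx":0,"ry":0,"rz":0},
  {"x":0,"y":0,"z":0,"rx":0,"ry":0,"rz":0},
  {"x":0,"y":0,"z":0,"rx":0,"ry":0,"rz":0},
])

```text
time: 14.6
tool_pos: [0.5179, 0.0763, 0.1432]
ee_rot: [-3.101, -0.005, 1.468]
wrist_force: [0.6, -0.6, -2.4]
width: 0.0395
```

```bash
python3 - <<'E'
from h import *
to([.520,.138,.165],down(-5))
E
```

```text
t 14.6 pos [0.5179 0.0763 0.1432] F [ 0.6  -0.63 -2.42] w 0.0395
shift tool mm [ 61.7  -5.1 -21.3] rotvec deg [-2.3 -0.3 -0.9]
```

jog_arm([
  {"x":0,"y":0,"z":-0.015,"rx":-1,"ry":0,"rz":-0.5},
  {"x":0.012,"y":-0.001,"z":-0.005,"rx":-1,"ry":0,"rz":-0.3},
  {"x":0.02,"y":-0.001,"z":0,"rx":0,"ry":0,"rz":0},
  {"x":0.015,"y":-0.001,"z":0,"rx":0,"ry":0,"rz":0},
  {"x":0.006,"y":0,"z":0,"rx":0,"ry":0,"rz":0},
  {"x":0,"y":0,"z":0,"rx":0,"ry":0,"rz":0},
  {"x":0,"y":0,"z":0,"rx":0,"ry":0,"rz":0},
])

```text
time: 15.18
tool_pos: [0.5203, 0.1288, 0.167]
ee_rot: [3.141, -0.005, 1.478]
wrist_force: [0.6, -0.2, -2.5]
width: 0.04
```

```bash
python3 - <<'E'
from h import *
to([.520,.138,.150],down(-5))
s=cams.snapshot('wrist'); save(s,'w10.png',k=1.5)
s=cams.snapshot('scene'); save(s,'s10.png',(240,80,180,130),4.4)
E
```

```text
t 15.18 pos [0.5203 0.1288 0.167 ] F [ 0.65 -0.17 -2.51] w 0.04
shift tool mm [ 9.1 -1.2 17.1] rotvec deg [ 0.  -0.3 -0.3]
```

View pics/w10.png

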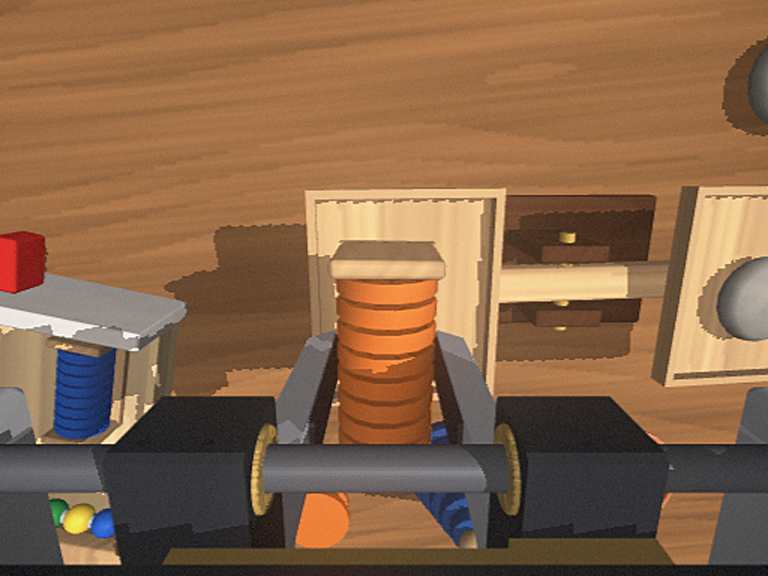

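View pics/s10.png

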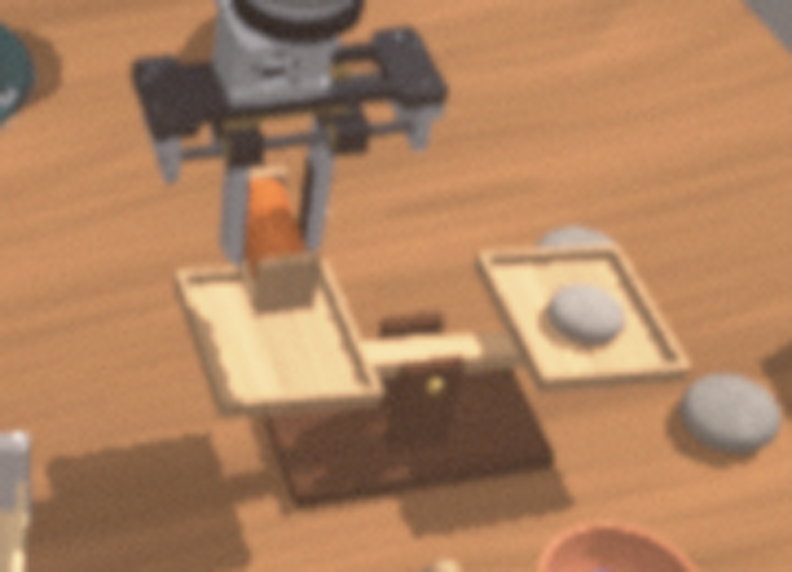

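```bash
python3 - <<'E'
from h import *
s=cams.snapshot('wrist')
for q in [(.4504,.0887,.1395),(.459,.1996,.1285),(.4504,.0887,.134),(.459,.1996,.134)]: print(proj(s,q)*1.5)
print('seen (305,190) (505,188)')
for u,v,z in[(305,190,.1395),(505,188,.1285)]: print(atz(s,u/1.5,v/1.5,z))
s=cams.snapshot('top'); save(s,'t10.png',(90,150,170,110),4.6)
E
```

```text
[297.42789897 186.90182767]
[499.07050992 183.11172377]
[299.27667656 186.57637574]
[501.59705492 183.3547356 ]
seen (305,190) (505,188)
[0.45238951 0.09252365 0.1395    ]
[0.46199341 0.20285815 0.1285    ]
```

View pics/t10.png

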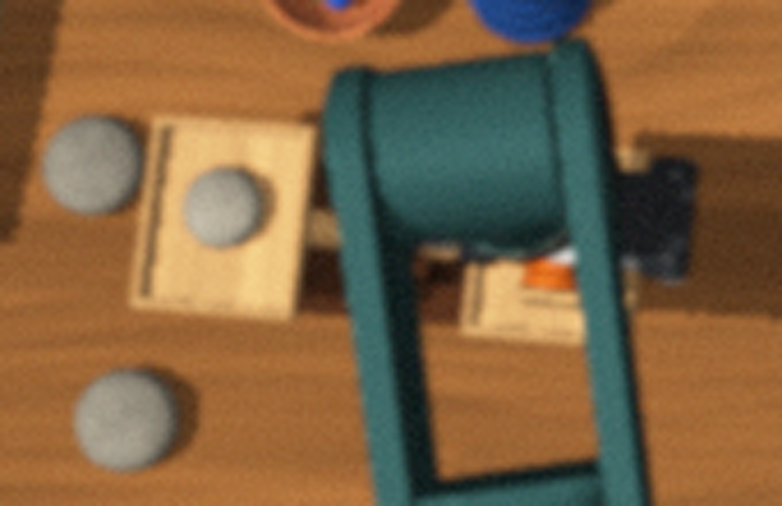

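jog_arm([
  {"x":0.006,"y":0,"z":0.008,"rx":0,"ry":2,"rz":0},
  {"x":0.005,"y":0,"z":0.012,"rx":0,"ry":2,"rz":0},
  {"x":0.003,"y":0,"z":0.008,"rx":0,"ry":1.4,"rz":0},
  {"x":0,"y":0,"z":0.004,"rx":0,"ry":0,"rz":0},
  {"x":0,"y":0,"z":0,"rx":0,"ry":0,"rz":0},
  {"x":0,"y":0,"z":0,"rx":0,"ry":0,"rz":0},
])

```text
time: 15.88
tool_pos: [0.5223, 0.1408, 0.1337]
ee_rot: [-3.141, -0.101, 1.472]
wrist_force: [0.6, -0.4, -1.8]
width: 0.0397
```

```bash
cat > pl.py <<'E'
from h import *
D=down(-5); Rt=R.from_rotvec(np.radians(5.5)*D[:,1]).as_matrix()@D
o=robot.get_obs();R0=R.from_euler('xyz',o['ee_rot']).as_matrix()
c=o['tool_pos']-.0495*R0[:,2]-.001*R0[:,1]; print('rack centre',c.round(4),'bottom',(c+.022*R0[:,2]).round(4))
C=np.array([.521,.140,.14]); to(C+.0495*Rt[:,2]+.001*Rt[:,1],Rt)
E
python3 pl.py
```

```text
rack centre [0.5208 0.1359 0.1829] bottom [0.521  0.1381 0.1611]
t 15.88 pos [0.5223 0.1408 0.1337] F [ 0.63 -0.43 -1.83] w 0.0397
shift tool mm [-0.5 -0.2 43.1] rotvec deg [ 0.  -0.3 -0.6]
```

jog_arm([
  {"x":0,"y":0,"z":0.006,"rx":0,"ry":0,"rz":-0.5},
  {"x":0,"y":0,"z":0.006,"rx":0,"ry":0,"rz":0},
  {"x":0,"y":0,"z":0.006,"rx":0,"ry":0,"rz":0},
  {"x":0,"y":0,"z":0.003,"rx":0,"ry":0,"rz":0},
  {"x":0,"y":0,"z":0,"rx":0,"ry":0,"rz":0},
])

```text
time: 16.3
tool_pos: [0.5235, 0.1432, 0.1122]
ee_rot: [3.139, -0.1, 1.483]
wrist_force: [0.4, -0.9, -2.0]
width: 0.04
```

```bash
python3 pl.py
```

```text
rack centre [0.5219 0.1384 0.1615] bottom [0.5221 0.1405 0.1396]
t 16.3 pos [0.5235 0.1432 0.1122] F [ 0.35 -0.9  -1.96] w 0.04
shift tool mm [-0.8 -1.2 21.5] rotvec deg [ 0.2 -0.2 -0. ]
```

jog_arm([
  {"x":0,"y":-0.0003,"z":0.0025,"rx":0,"ry":0,"rz":0},
  {"x":0,"y":-0.0003,"z":0.0025,"rx":0,"ry":0,"rz":0},
  {"x":0,"y":-0.0003,"z":0.0025,"rx":0,"ry":0,"rz":0},
  {"x":0,"y":0,"z":0.0025,"rx":0,"ry":0,"rz":0},
  {"x":0,"y":0,"z":0.0025,"rx":0,"ry":0,"rz":0},
])

```text
time: 16.72
tool_pos: [0.5231, 0.1449, 0.0994]
ee_rot: [3.137, -0.1, 1.484]
wrist_force: [0.3, -0.7, -0.7]
width: 0.0399
```

```bash
python3 pl.py
```

```text
rack centre [0.5215 0.1401 0.1487] bottom [0.5218 0.1422 0.1268]
t 16.72 pos [0.5231 0.1449 0.0994] F [ 0.31 -0.67 -0.66] w 0.0399
shift tool mm [-1.2 -0.7  8.6] rotvec deg [ 0.3 -0.2  0. ]
```

jog_arm([
  {"x":-0.0003,"y":0,"z":0.0025,"rx":0,"ry":0,"rz":0},
  {"x":-0.0003,"y":0,"z":0.0025,"rx":0,"ry":0,"rz":0},
  {"x":-0.0003,"y":0,"z":0.0025,"rx":0,"ry":0,"rz":0},
  {"x":-0.0003,"y":0,"z":0.0025,"rx":0,"ry":0,"rz":0},
  {"x":-0.0003,"y":0,"z":0.0025,"rx":0,"ry":0,"rz":0},
  {"x":-0.0003,"y":0,"z":0.0025,"rx":0,"ry":0,"rz":0},
])

```text
time: 17.22
tool_pos: [0.5238, 0.1436, 0.084]
ee_rot: [3.135, -0.098, 1.484]
wrist_force: [-0.4, -0.1, -0.6]
width: 0.0397
```

```bash
python3 pl.py;  python3 - <<'E'
from h import *
s=cams.snapshot('scene'); save(s,'s11.png',(240,80,180,130),4.4)
s=cams.snapshot('wrist'); save(s,'w11.png',k=1.5)
E
```

```text
rack centre [0.522  0.1389 0.1333] bottom [0.5223 0.141  0.1114]
t 17.22 pos [0.5238 0.1436 0.084 ] F [-0.38 -0.07 -0.63] w 0.0397
shift tool mm [ 1.6 -1.4 -6.6] rotvec deg [ 0.4 -0.1 -0. ]
```

View pics/s11.png

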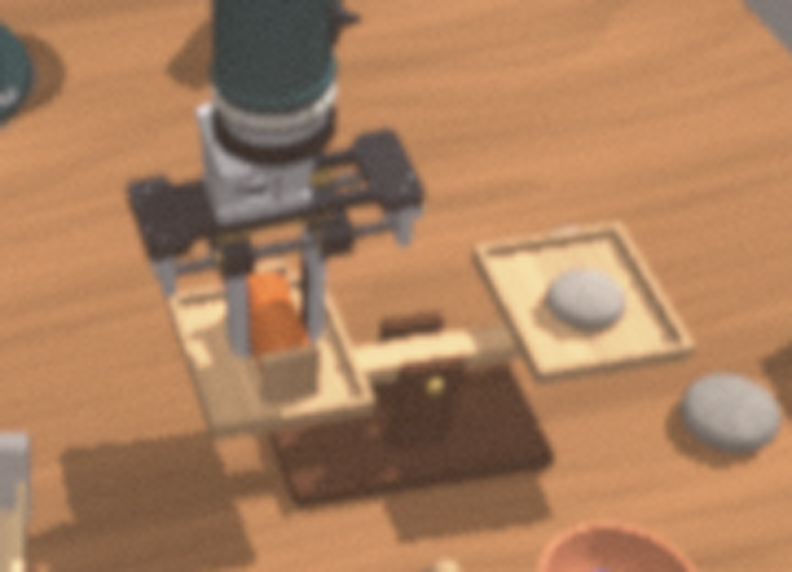

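View pics/w11.png

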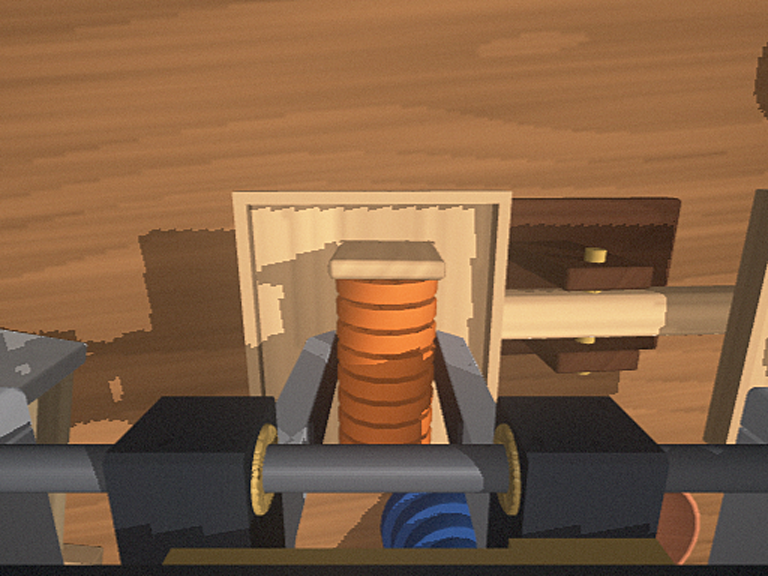

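jog_arm([
  {"x":-0.0005,"y":0,"z":0.0025,"rx":0,"ry":0,"rz":0},
  {"x":-0.0005,"y":0,"z":0.0025,"rx":0,"ry":0,"rz":0},
  {"x":-0.0005,"y":0,"z":0.0025,"rx":0,"ry":0,"rz":0},
])

```text
time: 17.57
tool_pos: [0.5238, 0.1429, 0.0761]
ee_rot: [3.135, -0.099, 1.484]
wrist_force: [-0.2, -1.1, -0.9]
width: 0.0395
```

```bash
python3 pl.py
```

```text
rack centre [0.522  0.1382 0.1253] bottom [0.5223 0.1403 0.1034]
t 17.57 pos [0.5238 0.1429 0.0761] F [-0.24 -1.11 -0.87] w 0.0395
shift tool mm [  3.   -1.4 -14.5] rotvec deg [ 0.4 -0.2  0. ]
```

jog_arm([
  {"x":0,"y":0,"z":0.002,"rx":0,"ry":0,"rz":0},
  {"x":0,"y":0,"z":0.0015,"rx":0,"ry":0,"rz":0},
  {"x":0,"y":0,"z":0,"rx":0,"ry":0,"rz":0},
])

```text
time: 17.82
tool_pos: [0.5239, 0.143, 0.075]
ee_rot: [3.134, -0.099, 1.484]
wrist_force: [-1.2, -0.4, -0.3]
width: 0.0398
```

```bash
python3 pl.py;  python3 - <<'E'
from h import *
s=cams.snapshot('scene'); save(s,'s12.png',(240,80,180,130),4.4)
s=cams.snapshot('wrist'); save(s,'w12.png',k=1.5)
E
```

```text
rack centre [0.5221 0.1383 0.1242] bottom [0.5225 0.1404 0.1023]
t 17.82 pos [0.5239 0.143  0.075 ] F [-1.19 -0.45 -0.34] w 0.0398
shift tool mm [  3.1  -1.5 -15.5] rotvec deg [ 0.4 -0.2  0. ]
```

View pics/s12.png

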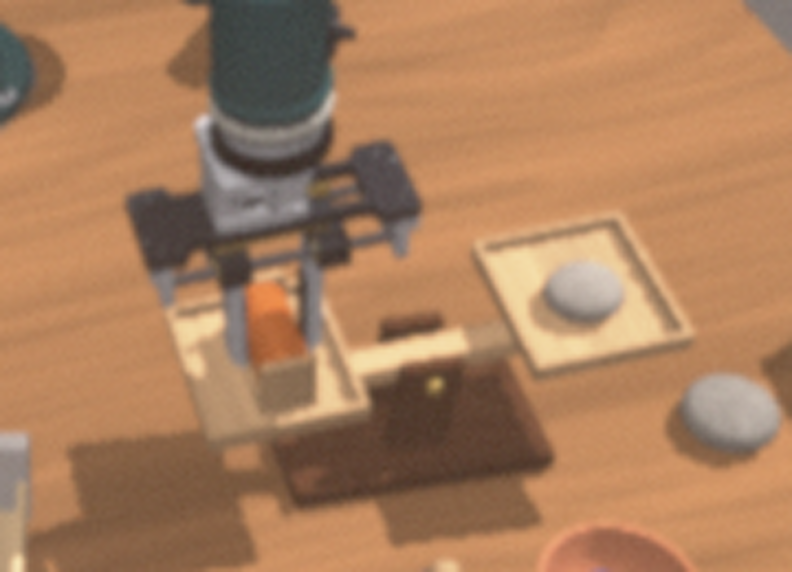

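View pics/w12.png

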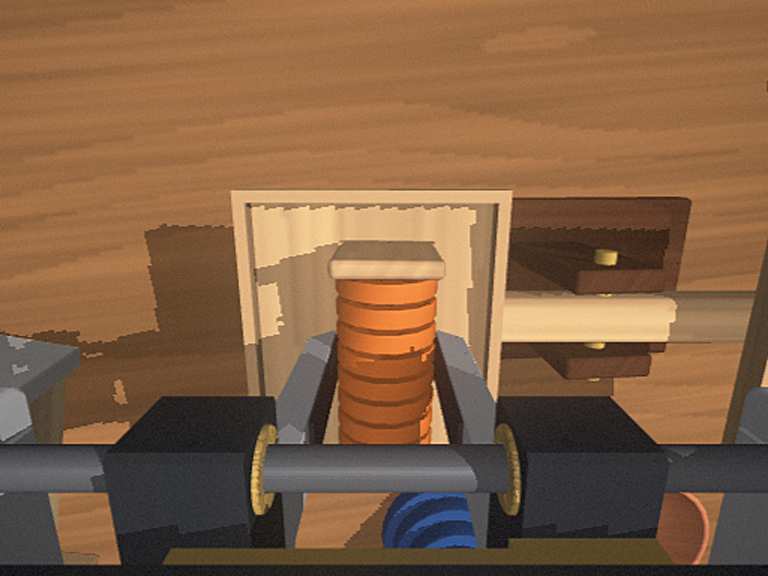

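jog_arm([
  {"x":-0.0005,"y":0,"z":0.0025,"rx":0,"ry":0,"rz":0},
  {"x":0,"y":0,"z":0.002,"rx":0,"ry":0,"rz":0},
  {"x":0,"y":0,"z":0,"rx":0,"ry":0,"rz":0},
])

```text
time: 18.17
tool_pos: [0.5243, 0.1432, 0.0751]
ee_rot: [3.132, -0.1, 1.484]
wrist_force: [-0.6, -0.4, -1.1]
width: 0.0399
```

```bash
python3 pl.py
```

```text
rack centre [0.5224 0.1384 0.1243] bottom [0.5228 0.1406 0.1024]
t 18.17 pos [0.5243 0.1432 0.0751] F [-0.6  -0.42 -1.1 ] w 0.0399
shift tool mm [  2.8  -1.9 -15.5] rotvec deg [ 0.6 -0.2  0.1]
```

jog_arm([
  {"x":0,"y":0,"z":0,"rx":0,"ry":0,"rz":0},
  {"x":0,"y":0,"z":0,"rx":0,"ry":0,"rz":0},
  {"x":0,"y":0,"z":0,"rx":0,"ry":0,"rz":0},
  {"x":0,"y":0,"z":0,"rx":0,"ry":0,"rz":0},
], claw=0.54)

```text
time: 18.5
tool_pos: [0.5254, 0.144, 0.0747]
ee_rot: [3.13, -0.101, 1.485]
wrist_force: [0.7, 0.8, -0.9]
width: 0.0508
```

```bash
python3 pl.py;  python3 - <<'E'
from h import *
s=cams.snapshot('scene'); save(s,'s13.png',(240,80,180,130),4.4)
s=cams.snapshot('wrist'); save(s,'w13.png',k=1.5)
E
```

```text
rack centre [0.5234 0.1392 0.1239] bottom [0.5238 0.1414 0.102 ]
t 18.5 pos [0.5254 0.144  0.0747] F [ 0.66  0.78 -0.86] w 0.0508
shift tool mm [  2.   -2.9 -16. ] rotvec deg [ 0.7 -0.3  0.1]
```

View pics/s13.png

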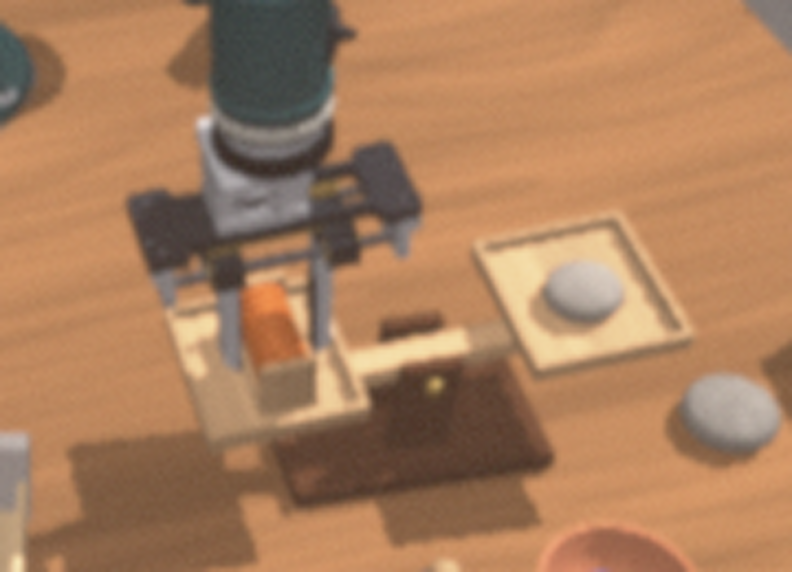

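View pics/w13.png

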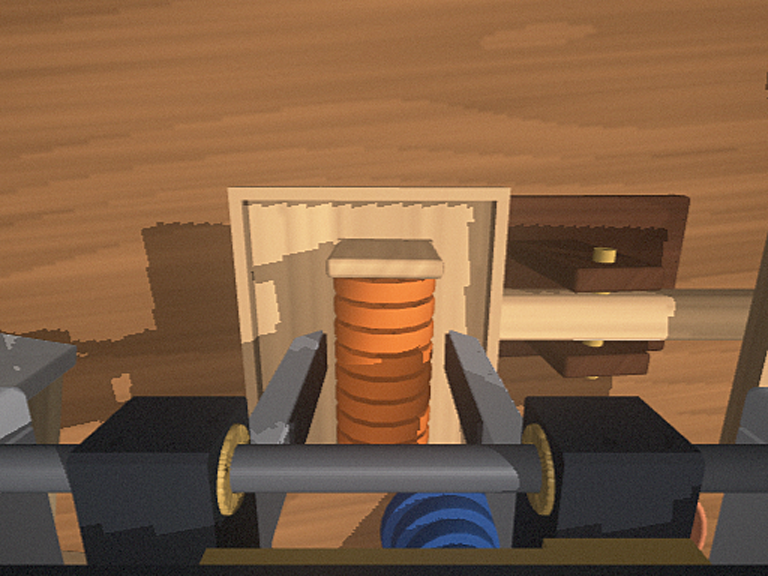

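jog_arm([
  {"x":0,"y":0,"z":-0.006,"rx":0,"ry":0,"rz":0},
  {"x":0,"y":0,"z":-0.01,"rx":0,"ry":0,"rz":0},
  {"x":0,"y":0,"z":-0.015,"rx":0,"ry":0,"rz":0},
  {"x":0,"y":0,"z":-0.02,"rx":0,"ry":0,"rz":0},
  {"x":0,"y":0,"z":-0.03,"rx":0,"ry":0,"rz":0},
  {"x":0,"y":0,"z":-0.03,"rx":0,"ry":0,"rz":0},
  {"x":0,"y":-0.03,"z":-0.01,"rx":0,"ry":0,"rz":0},
  {"x":0,"y":-0.03,"z":0,"rx":0,"ry":0,"rz":0},
  {"x":0,"y":-0.03,"z":0,"rx":0,"ry":0,"rz":0},
  {"x":0,"y":-0.03,"z":0,"rx":0,"ry":0,"rz":0},
  {"x":0,"y":-0.02,"z":0,"rx":0,"ry":0,"rz":0},
  {"x":0,"y":0,"z":0,"rx":0,"ry":0,"rz":0},
])

```text
time: 19.6
tool_pos: [0.3805, 0.1432, 0.2084]
ee_rot: [3.122, -0.104, 1.483]
wrist_force: [0.3, -0.2, -0.5]
width: 0.0508
```

```bash
python3 - <<'E'
from h import *
o=robot.get_obs(); print(o['time'],o['tool_pos'],o['wrist_force'])
s=cams.snapshot('top'); save(s,'t14.png',(90,120,260,110),3)
save(s,'t14b.png',(90,150,170,110),4.6)
s=cams.snapshot('scene'); save(s,'s14.png',(130,80,290,200),2.7)
E
```

```text
19.6 [0.3804872  0.14315449 0.20842149] [ 0.34826338 -0.15634908 -0.53916499]
```

View pics/t14b.png

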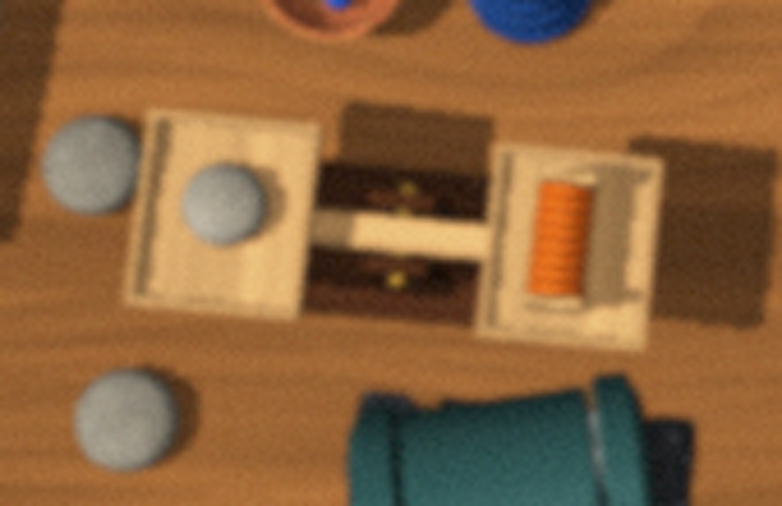

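View pics/s14.png

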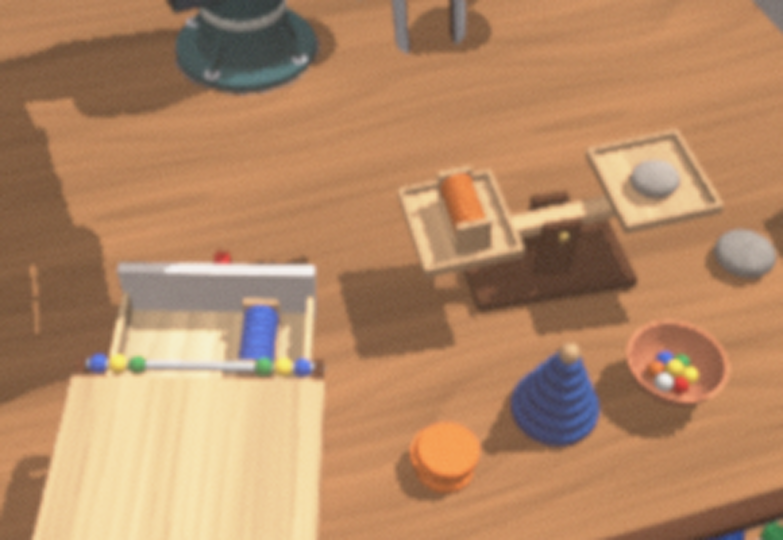

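```bash
python3 - <<'E'
from h import *
t=cams.snapshot('top'); s=cams.snapshot('scene'); save(s,'s15.png',(275,120,130,70),6)
b=lambda x,y,z:atz(t,90+x/4.6,150+y/4.6,z)
P=np.mean([b(*q,.1105) for q in [(492,145),(663,157),(645,350),(473,336)]],0)
T=np.mean([b(*q,.1455) for q in [(540,170),(597,174),(583,306),(525,302)]],0)
L=np.mean([b(*q,.1335) for q in [(145,108),(322,122),(300,320),(122,305)]],0)
d=b(225,204,.135)
print('pan',P,'rack top',T,'rack c',T+[0,.0022,-.022],'Lpan',L,'stone',d)
E
```

```text
pan [0.51912399 0.13299952 0.1105    ] rack top [0.52135485 0.13371156 0.1455    ] rack c [0.52135485 0.13591156 0.1235    ] Lpan [0.53930817 0.36044256 0.1335    ] stone [0.54518074 0.35842421 0.135     ]
```

View pics/s15.png

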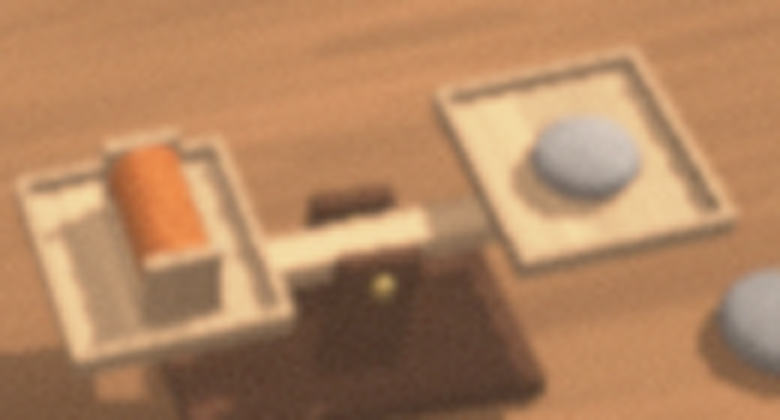

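```bash
python3 - <<'E'
from h import *
t=cams.snapshot('top'); s=cams.snapshot('scene')
def tri(rs):
    A=np.zeros((3,3));b=np.zeros(3)
    for oo,d in rs:
        d=d/np.linalg.norm(d);M=np.eye(3)-np.outer(d,d);A+=M;b+=M@oo
    return np.linalg.solve(A,b)
# corners: far-x/left..., (top px),(scene px)
m={'R far-left':((492,145),(294,308)),'R far-right':((663,157),(80,362)),'R near-right':((645,350),(18,183)),
   'L far-left':((145,108),(735,215)),'L far-right':((322,122),(527,270)),'L near-right':((300,320),(437,93)),'L near-left':((122,305),(637,50))}
for k,(a,c) in m.items():
    print(k,tri([ray(t,90+a[0]/4.6,150+a[1]/4.6),ray(s,275+c[0]/6,120+c[1]/6)]).round(4))
E
```

```text
R far-left [0.5872 0.1846 0.117 ]
R far-right [0.5814 0.0723 0.1058]
R near-right [0.4505 0.0838 0.1023]
L far-left [0.6087 0.4121 0.1391]
L far-right [0.6026 0.2999 0.1255]
L near-right [0.47   0.3116 0.125 ]
L near-left [0.4788 0.4251 0.1352]
```

```bash
python3 -c "
from h import *
print(ticket.close_job())"
```

```text
the job is handed in; nothing more can be done
None
```

The job is handed in after about 20 of the 56 s. The orange rack stands in the right pan and that pan is down. `close_job` gave no verdict.

**What I did:** I pulled the drawer by its red handle to the stop, at a 40° slant under the rail. Then I lifted the orange rack out and lowered it into the right pan at about 30 mm/s until the pan was down. After releasing it, I backed the arm clear.

**Last checks, from the top and scene pictures:**
- **Rack:** its centre is about 4 mm from the middle of the pan. It leans only with the tipped pan.
- **Beam:** the slope of the pan rims puts it at about -0.1 rad, the stop with the orange rack's pan down.
- **Stone:** about 6 mm from the middle of its pan.
- **Drawer:** open, with the blue rack in it. I last measured how far out it was when pulling, when it reached the stop.
- **Bystanders:** the bowl, stacker, discs and jar looked unmoved.

**What disagreed:**
- **Fingertip position:** the cameras showed the real fingertips about 38 mm behind the reported TCP along the tool axis. I found this during the first approach, when the tips were close to the rail, and allowed for it in every later move. The gripped handle and rack agreed with it.
- **Drawer stop:** the wrist force showed about 49 N for a moment at the end of the pull, against the 120 N limit. I eased off straight away. I did not measure what the arm or gripper body itself pressed with (limit 40 N).
- **Final press:** the last small downward moves showed no clear rise in force. I judged the pan to be at its stop from its height and tilt, and it did not move when I released the rack.

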